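# Hang a cranked weight hanger on a spring hook balance

## Robot

A 6-joint arm with a two-finger parallel gripper is mounted at the origin on a cart in front of the work surface, level with it; the furniture and walls round the work are solid. World frame = base frame: x ahead of the robot, y to its left, z up, the work surface at z = 0. Lengths are in m, angles in rad, forces in N, time in s.
With the tool pointing down it reaches from about 0.35 to 0.775 m from the base axis. Payload 7.3 kg.
Tool frame: the origin (TCP) lies between the finger pads; the fingertips stand robot.tcp_to_tips ahead of it and the grasp point (between the pads) lies 2 mm behind it (robot.tcp_to_tips is the distance from the TCP to the fingertips, in m); y points along the fingers, x is the direction in which the jaws open and shut, and the axes are right-handed (so a half turn about y gives the same grasp; the last joint's range is limited). The gripper opens to 92 mm and grips with 3 to 60 N. Pads are 19 mm wide; open, the fingers measure 130 mm over their backs; the gripper's body (75 mm by 190 mm) begins 47 mm behind the grasp point.
Start: joints at [1.096, 0.342, 1.524, -0, 1.275, -0.146], TCP at [0.17, 0.497, 0.244] pointing down, gripper open.
Joint ranges: [-2.53, 2.53], [-0.77, 2.02], [0.04, 2.7], [-1, 4.14], [0.28, 2.66], [-3.11, 3.11]. Speed limits (rad/s): [2.57, 2.57, 3.14, 3.14, 3.14, 3.14].

## Interface

Orientations are given as [roll, pitch, yaw] about the fixed x, y, z axes, in that order (R = Rz(yaw) Ry(pitch) Rx(roll)).
In Python, from cell import status, read_camera, get_calibration, robot gives the robot as it stands.
- The arm moves only by the shell command python3 -m creep 'ROWS' [FORCE]. ROWS is JSON, a list of rows, each an object of numbers: "dx", "dy", "dz": the shift along the tool's x, y, z in m; "rx", "ry", "rz": the turn, a rotation vector about the tool's x, y, z in rad; "gripper": the opening, from 0 (shut) to 1 (fully open). A call has 1 to 20 rows; each row is the pose to reach, as a shift and turn from the pose commanded when the call began, along the tool's axes at that moment; what a row does not reach only later rows make up. A row lasts 1/8 s, in which the tool goes at most 62.5 mm and 10.7 degrees, less where a joint would pass 70% of its speed; a pose out of reach is approached as far as the arm can. A call with a gripper value outside its range is refused whole. The fingers move at their own pace and stop on an object; FORCE is the grip in N (left out, the last holds). Time passes only in rows, so rows that repeat a pose let the fingers close. It gives the time, the measured TCP pose, the force and the opening at its end, in the units of the state.
- status.observe(): the state, without advancing time (a new reading comes with each control period).
- read_camera(name): name is "scene" or "side" or "wrist"; returns (picture, depth): 420x560x3 uint8, red, green, blue; 420x560 float32, m along the optical axis (not along the pixel's ray), 0 where there is no reading.
- get_calibration(name): a dict with "fx", "fy", "cx", "cy" (pixels), "D" ([k1, k2, p1, p2, k3] as OpenCV has them; the pictures are not rectified), "xyz" and "rotation" of the camera in the world; the wrist camera has in their place "mount" (4x4, takes a point from camera to tool coordinates, whose origin is the TCP and whose axes are the tool frame's). Camera axes: x right, y down, z forward; pixel columns grow to the right and rows downward; lengths in m; the calibration is good to about 2 mm. A picture is of the moment at which its call begins: read the wrist's pose just before it. get_calibration takes no time and is no camera call.
- robot.hand_in(): hands the job in, once; it reports no verdict.
The state is a dict: "time": time; "qpos": joint angles; "qvel": joint speeds; "joint_efforts": joint torques, N m; "tool_pos": TCP position; "tool_rot": TCP orientation; "contact_force": force on the tool from outside, world axes, zero at the start; "torque": the same for the moment, N m; "opening": finger opening in m.
Only numpy, scipy, OpenCV 4.12 (cv2) and the standard library are available. Lean on these libraries where they do the work, as an engineer would, in place of code of your own. Each camera call takes 0.05 s, during which the arm holds its last target.

## Task

Pick up the standing weight hanger by the flat tab above its eye, pass the eye over the tip of the balance's hook and hang it in the hook's low seat. Its load is off-centre and differs each time: lower it slowly and let the hook take the whole weight before you let go, so that the sprung hook never jumps, springs back or moves faster than about 5 cm a second, and is never pushed to its bottom stop. Leave the hanger hanging still and free, and do not disturb the brass weight, the ring gauge or the caliper.

Things in the scene. Friction and masses are not known exactly. Their poses are not given: they have to be found in the camera images.
- hanger: Loose rigid steel weight hanger standing on its round foot (64 mm wide, 8 thick; two 48 mm discs on it, up to 28 mm). Origin: centre of the foot's underside, z up. A 7 mm stem rises there, cranked 18 mm to its +x at 50-76 mm height, up to a closed eye. Mass 0.19 to 0.51 kg, not told. Centre of mass: 17 mm to -x of the eye, 107 mm below the hole's top; hung freely it leans 9 degrees.
- eye_top (a point): Highest point of the hole in the hanger's eye (hanger frame x=+18, y=0, z=130 mm); it shall rest on the hook. Axes as the hanger's: the hole's axis is x; hole 30 mm, bar 6 mm, outer width 42 mm. The eye may go on the hook either way round.
- grip_tab (a point): Grasp spot on the flat upright tab above the eye (hanger frame x=+18, y=0, z=167 mm); axes as the hanger's. The tab is 8 mm thick in x, 24 mm wide in y, from z=134 to 188 mm: pinch it across its thickness.
- hook_seat (a point): Lowest spot of the hook's valley, on top of its 7 mm round bar; moves with the hook, 243 mm above the table unloaded. Axes as the balance's: -x runs out to the hook's tip. The tip's end is 23 mm out from the seat and its top 14 mm above it; behind, the bar rises to a level arm 19 to 101 mm behind the seat, its top 8 mm above it. Below the seat there is nothing but the bar.
- balance_hook (a joint): Travel of the sprung hook, m: 0 unloaded at its upper stop, growing downwards; bottom stop at 0.080. Spring 80 N/m, lightly damped, about 0.1 N before it leaves the upper stop. The hanger alone brings it to rest between 0.022 and 0.062, by its mass. A sudden release, too high or too low, makes it jump.
- balance: Bench hook balance, fixed to the table. Origin: centre of the underside of its base plate (200 x 140 mm, top 13 mm high); z up. A column (36 x 64 mm, 320 mm tall) stands at x=+60 mm; a sprung carriage on its front carries the hook, which points to the balance's -x, its seat at x=-85, y=0.
- brass_weight: Bystander: loose brass calibration weight, 34 mm diameter, 42 mm tall. Origin: centre of its underside.
- ring_gauge: Bystander: loose steel setting ring lying flat, 52 mm diameter, 14 mm tall. Origin: centre of its underside.
- caliper: Bystander: loose slide caliper lying flat, about 68 x 237 x 19 mm, long along its y. Origin: middle of its underside.
Mind the look-alikes: they are no part of the job. Of the things like the hanger, leave any that is red or turquoise; of the rest the smaller one is meant.

How it is judged:
On the way, in this order (a step that is already met when the one before it is completed fails the run):
1. the hanger is lifted clear of the table in the fingers (height (world z) of hanger above 0.03 m and contact force between hanger and the fingers above 1 N), for 0.2 s.
2. the hook bears part of the hanger's weight, eye in the hook's seat, while the fingers still hold it (value of joint balance_hook above 0.006 m and contact force between hanger and the fingers above 1 N and distance between eye_top and hook_seat below 0.01 m), for 0.2 s.
At the end, for the whole second after the job is handed in: The hanger hangs by its eye in the hook's seat (eye top within 10 mm of the seat), the hook pulled down 10 to 75 mm by its weight, leaning less than 17 degrees, foot clear of the base, nearly still (under 40 mm/s and 0.4 rad/s, hook under 20 mm/s), released (distance between eye_top and hook_seat below 0.01 m and value of joint balance_hook between 0.01 and 0.075 m and angle between hanger's own z axis and vertical below 0.3 rad and height (world z) of hanger above 0.02 m and linear speed of hanger below 0.04 m/s and angular speed of hanger below 0.4 rad/s and velocity of joint balance_hook between -0.02 and 0.02 m/s and contact force between hanger and the fingers below 0.05 N); the robot touches nothing.
It fails at once if the hook jumps or springs back: it moves faster than 60 mm/s, up or down (velocity of joint balance_hook above 0.06 m/s or velocity of joint balance_hook below -0.06 m/s).
It fails at once if the hook is pushed to its bottom stop (beyond 77 mm) (value of joint balance_hook above 0.077 m).
It fails at once if the hanger is tipped more than 45 degrees (angle between hanger's own z axis and vertical above 0.785 rad).
It fails at once if the hanger is knocked or forced against the balance with more than 15 N (contact force between hanger and balance above 15 N).
It fails at once if the brass weight, the ring gauge or the caliper is moved more than 20 mm (distance of any of brass_weight, ring_gauge, caliper from where it was at the start of the episode above 0.02 m).
It also fails if it takes over 64 s, if anything falls off the work surface, if the arm or the gripper's body presses on something with over 40 N, if the wrist force passes 120 N, or if a joint passes its speed limit or range.

## Working session

There is one attempt and no reset: what is moved stays moved. The work goes in short steps, Python scripts to look and compute and a shell command to move; the robot and the scene stay as the last step left them, time stands still between calls to the robot, and variables do not carry over. Pictures are saved under pics/ and viewed, and the job is handed in when it is done.

```bash
ls; mkdir -p pics
python3 - <<'E'
from cell import status, read_camera, get_calibration, robot
import cv2, numpy as np
print(status.observe()); print(robot.tcp_to_tips)
for n in ("scene","side","wrist"):
    im,d=read_camera(n); cv2.imwrite(f"pics/{n}0.png",im[:,:,::-1]); np.save(f"pics/{n}0.npy",d)
    print(n,get_calibration(n))
E
```

```text
pics
{'time': 0.0, 'qpos': array([ 1.09598382e+00,  3.42760333e-01,  1.52501059e+00, -7.60025039e-07,
        1.27539964e+00, -1.45975538e-01]), 'qvel': array([-0.00111074,  0.00153013, -0.00029163,  0.00214346, -0.00045237,
        0.00180287]), 'joint_efforts': array([ 1.36803224e-03, -4.31254506e+01, -2.44218206e+01,  7.18939933e-02,
        5.60230238e-02, -1.35536793e-04]), 'tool_pos': array([0.16933704, 0.496541  , 0.24302767]), 'tool_rot': array([-1.57056753e+00,  1.56123603e-03,  1.24195976e+00]), 'contact_force': array([ 0.02253276,  1.01623529, -0.08265381]), 'torque': array([-0.01285843,  0.01555357,  0.00405943]), 'opening': 0.09173472060249573}
0.017
scene {'fx': 421.53575653230257, 'fy': 421.53575653230257, 'cx': 281.27440496031664, 'cy': 202.5214003780192, 'D': array([-0.12189946,  0.        ,  0.        ,  0.        ,  0.        ]), 'xyz': array([-0.13443159, -0.56375007,  0.60904243]), 'rotation': array([-2.03519487,  0.01901266, -0.89748239])}
side {'fx': 498.43150139970686, 'fy': 498.43150139970686, 'cx': 280.7791233893332, 'cy': 205.8589583937966, 'D': array([-0.18762535,  0.        ,  0.        ,  0.        ,  0.        ]), 'xyz': array([0.43366379, 0.91865558, 0.68327958]), 'rotation': array([-2.08410269,  0.0155424 , -3.04291213])}
wrist {'fx': 372.57859197244454, 'fy': 372.57859197244454, 'cx': 285.36237858730607, 'cy': 214.2587054266237, 'D': array([-0.08854635,  0.        ,  0.        ,  0.        ,  0.        ]), 'mount': array([[ 9.99999712e-01, -3.40110066e-04,  6.78828735e-04,
         3.26226037e-04],
       [-7.47478564e-04, -2.84070604e-01,  9.58803073e-01,
        -1.41253597e-01],
       [-1.33263288e-04, -9.58803304e-01, -2.84070776e-01,
         7.70762852e-02],
       [ 0.00000000e+00,  0.00000000e+00,  0.00000000e+00,
         1.00000000e+00]])}
```

View pics/scene0.png

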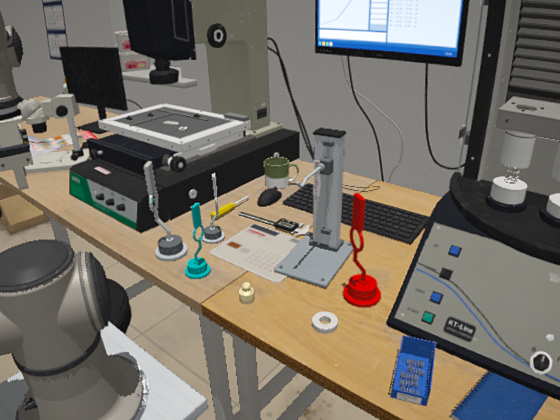

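View pics/side0.png

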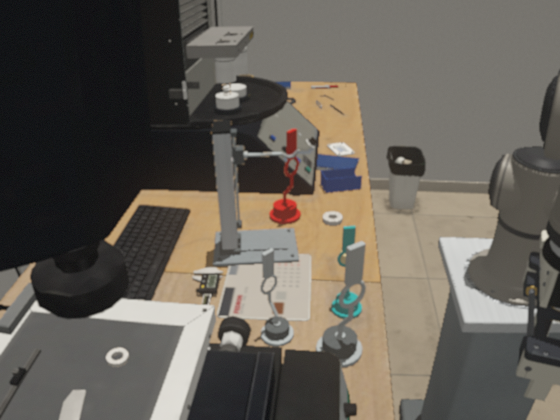

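View pics/wrist0.png

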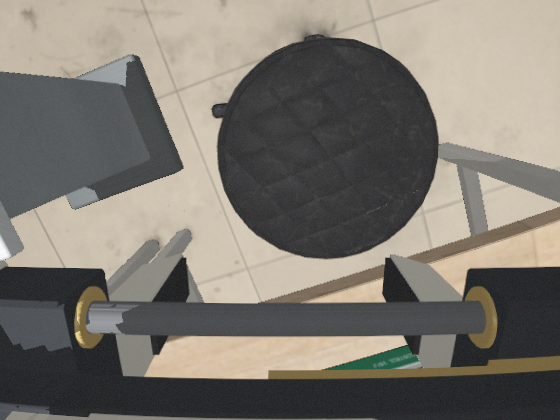

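Candidates for the hanger, scene view: large grey (170,245), turquoise (197,265), small grey (213,235) and red (362,290). Red and turquoise are ruled out. Of the two greys the smaller is at scene (213,235), side (277,328). I'll check it close up and measure.

```bash
cat > h.py <<'E'
from cell import status, read_camera, get_calibration, robot
import cv2, numpy as np
from scipy.spatial.transform import Rotation as Ro
def rotm(r):
    r=np.array(r); return r if r.shape==(3,3) else Ro.from_euler('xyz',r).as_matrix()
def cam(n,pose=None):
    c=get_calibration(n); K=np.array([[c['fx'],0,c['cx']],[0,c['fy'],c['cy']],[0,0,1]])
    if n=='wrist':
        p,r=pose; T=np.eye(4);T[:3,:3]=rotm(r);T[:3,3]=p; M=T@c['mount']
        return K,c['D'],M[:3,:3],M[:3,3]
    return K,c['D'],rotm(c['rotation']),np.array(c['xyz'])
def ray(C,uv):
    K,D,R,t=C; q=cv2.undistortPoints(np.array(uv,float).reshape(-1,1,2),K,D)[:,0]
    return np.c_[q,np.ones(len(q))]@R.T   # unnormalised, z=1
def dep(C,uv,d): return C[3]+ray(C,uv)*np.atleast_1d(d)[:,None]
def tri(Cs,uvs):
    A=np.zeros((3,3));b=np.zeros(3);L=[]
    for C,uv in zip(Cs,uvs):
        r=ray(C,[uv])[0]; r/=np.linalg.norm(r); P=np.eye(3)-np.outer(r,r); A+=P;b+=P@C[3];L.append(P)
    x=np.linalg.solve(A,b); return x,[np.linalg.norm(P@(x-C[3])) for P,C in zip(L,Cs)]
def cloud(C,d):
    v,u=np.nonzero(d>0); return np.c_[u,v],dep(C,np.c_[u,v],d[v,u])
def proj(C,X):
    K,D,R,t=C; return cv2.projectPoints(((np.atleast_2d(X)-t)@R),np.zeros(3),np.zeros(3),K,D)[0][:,0]
def crop(f,x0,y0,w,h,s,out):
    im=cv2.imread(f)[y0:y0+h,x0:x0+w]; cv2.imwrite(out,cv2.resize(im,None,fx=s,fy=s,interpolation=cv2.INTER_CUBIC))
E
python3 - <<'E'
from h import *
crop('pics/scene0.png',130,140,130,150,4,'pics/c1.png')
crop('pics/side0.png',230,230,140,130,4,'pics/c2.png')
crop('pics/scene0.png',260,110,120,180,3.3,'pics/c3.png')
crop('pics/side0.png',190,110,140,160,3.7,'pics/c4.png')
E
```

```text
(no output)
```

View pics/c1.png

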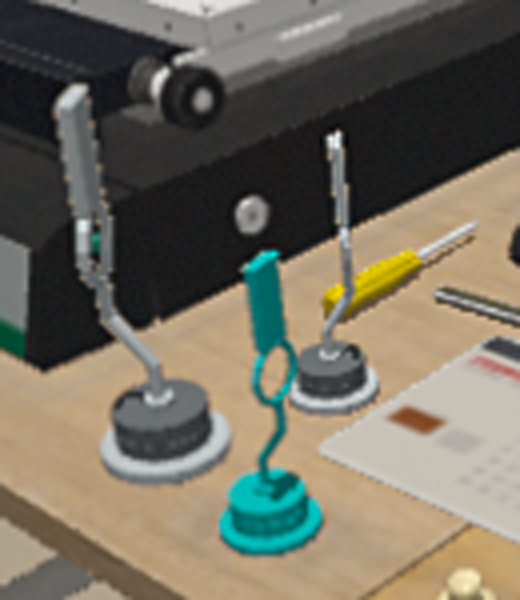

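View pics/c2.png

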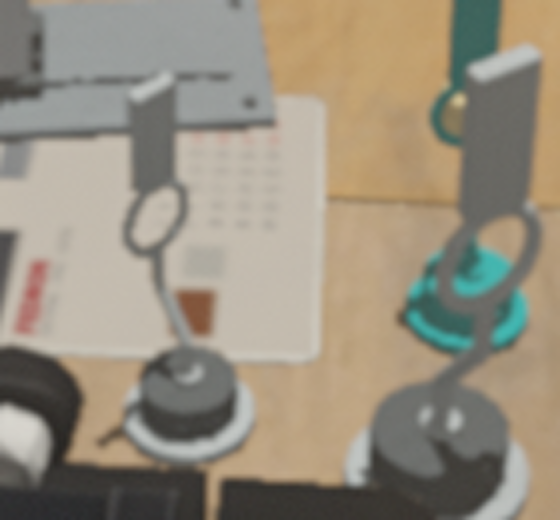

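View pics/c3.png

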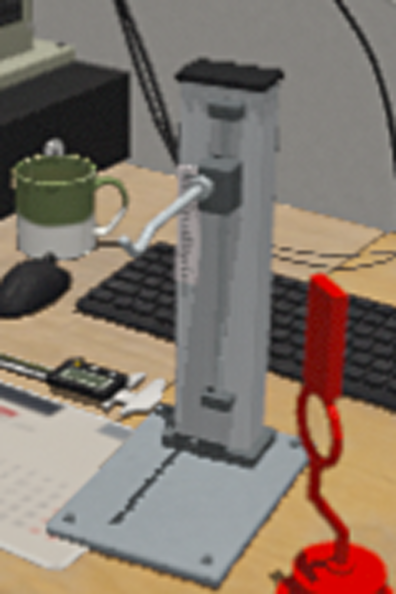

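View pics/c4.png

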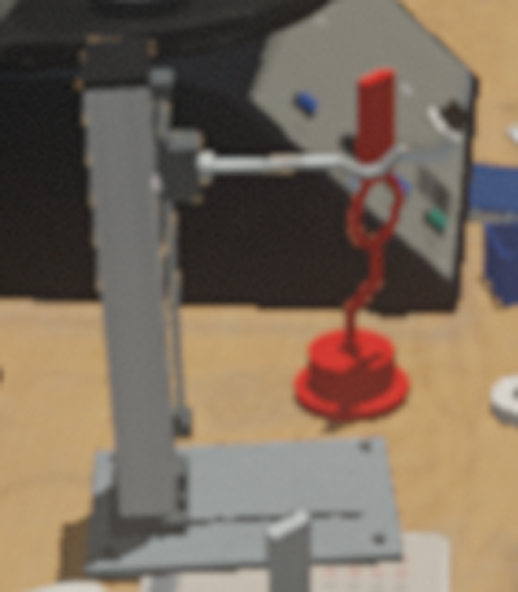

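Close crops: the small grey hanger's tab top is at scene (214,174) and side (268,252), with its foot at scene (213,237) and side (277,334). It is clearly smaller than the other grey one. The hook seat is near scene (301,185) and side (289,156), with the tip at side (312,150).

Run:
```python
from h import *
np.set_printoptions(precision=4,suppress=True)
S=cam('scene');D=cam('side'); ds=np.load('pics/scene0.npy');dd=np.load('pics/side0.npy')
for n,a,b in [('tabtop',(213.75,174),(267.75,252)),('footmid',(213.2,237),(277,334)),('seat',(301,185),(288.6,155.5)),('bigtop',(147.5,164),(355,246))]:
    print(n,*tri([S,D],[a,b]))
uv,P=cloud(D,dd)
def box(m,n,P=P,uv=uv):
    q=P[m]; print(n,len(q), q.min(0) if len(q) else '',q.max(0) if len(q) else '',q.mean(0) if len(q) else '')
x,_=tri([S,D],[(213.75,174),(267.75,252)])
near=np.linalg.norm(P[:,:2]-x[:2],axis=1)<0.05
m=near&(P[:,2]>.14)&(P[:,2]<.2); box(m,'tab')
q=P[m]; m2=np.abs(P[:,2]-.16)<.012
q=P[near&m2]; c=q[:,:2].mean(0); u,s,v=np.linalg.svd(q[:,:2]-c); print('tab slab',c,s,'dir along width',v[0],len(q))
m=near&(P[:,2]>.001)&(P[:,2]<.035);box(m,'foot')
m=near&(P[:,2]>.022)&(P[:,2]<.035);box(m,'disc top')
np.save('pics/Pside.npy',P)
# scene cloud
uv2,P2=cloud(S,ds)
near2=np.linalg.norm(P2[:,:2]-x[:2],axis=1)<0.05
box(near2&(P2[:,2]>.14)&(P2[:,2]<.2),'tab sc',P2)
box(near2&(P2[:,2]>.02)&(P2[:,2]<.035),'disc sc',P2)
# column & hook
for n,PP in (('side',P),('scene',P2)):
  m=(PP[:,2]>.225)&(PP[:,2]<.30)&(PP[:,0]>.35)&(PP[:,0]<.8)&(np.abs(PP[:,1])<.3)
  q=PP[m]; print(n,len(q))
  for zz in np.arange(.225,.3,.01):
    w=q[(q[:,2]>=zz)&(q[:,2]<zz+.01)]
    if len(w):print(zz,len(w),w.min(0),w.max(0))
```

```text
tabtop [0.5365 0.208  0.1892] [np.float64(0.002698851319752979), np.float64(0.002698851319752986)]
footmid [0.522  0.2183 0.0031] [np.float64(0.0013905504091947796), np.float64(0.0013905504091947136)]
seat [ 0.5225 -0.0841  0.2426] [np.float64(9.200721084148311e-06), np.float64(9.200721084292264e-06)]
bigtop [0.3895 0.2735 0.2513] [np.float64(0.0006566517095351238), np.float64(0.0006566517095351588)]
tab 305 [0.5262 0.1976 0.14  ] [0.5463 0.2198 0.1897] [0.5355 0.2104 0.1673]
tab slab [0.5355 0.211 ] [0.0851 0.0196] dir along width [0.7197 0.6943] 133
foot 959 [0.4888 0.159  0.001 ] [0.5762 0.2519 0.035 ] [0.5265 0.2201 0.0157]
disc top 384 [0.4989 0.1943 0.0221] [0.5457 0.244  0.035 ] [0.5215 0.2227 0.0282]
tab sc 67 [0.5242 0.1935 0.1418] [0.5445 0.2153 0.1914] [0.5303 0.1999 0.1694]
disc sc 160 [0.4965 0.1938 0.0201] [0.545  0.2421 0.0342] [0.5176 0.213  0.0282]
side 1483
0.225 226 [ 0.3728 -0.2305  0.225 ] [0.6743 0.2861 0.2349]
0.23500000000000001 299 [ 0.3719 -0.2304  0.2351] [0.6753 0.2853 0.245 ]
0.24500000000000002 475 [ 0.3727 -0.2288  0.245 ] [0.6753 0.2857 0.255 ]
0.255 1
[... 179 characters left out ...]
28500000000000003 92 [ 0.6334 -0.0735  0.285 ] [ 0.6759 -0.0241  0.295 ]
0.29500000000000004 53 [ 0.6325 -0.0653  0.2951] [ 0.6757 -0.0251  0.3   ]
scene 1287
0.225 151 [ 0.3745 -0.2345  0.225 ] [0.6859 0.278  0.235 ]
0.23500000000000001 192 [ 0.3739 -0.2344  0.235 ] [0.6842 0.2779 0.2449]
0.24500000000000002 340 [ 0.3734 -0.2334  0.245 ] [0.6817 0.281  0.2549]
0.255 154 [ 0.5002 -0.0965  0.2551] [ 0.6883 -0.0317  0.2649]
0.265 160 [ 0.6216 -0.0958  0.2651] [ 0.6835 -0.031   0.2748]
0.275 122 [ 0.6405 -0.096   0.2751] [ 0.6852 -0.0322  0.2849]
0.28500000000000003 110 [ 0.6403 -0.0956  0.2852] [ 0.6815 -0.0347  0.295 ]
0.29500000000000004 58 [ 0.6342 -0.0947  0.2952] [ 0.6829 -0.0348  0.2999]
```

Run:
```python
from h import *
np.set_printoptions(precision=4,suppress=True)
for n in ('side','scene'):
    C=cam(n);d=np.load(f'pics/{n}0.npy'); uv,P=cloud(C,d)
    m=(P[:,0]>.49)&(P[:,0]<.615)&(P[:,1]>-.13)&(P[:,1]<-.04)&(P[:,2]>.235)&(P[:,2]<.27)
    q=P[m]; c=q.mean(0);u,s,v=np.linalg.svd(q-c); print(n,'hook',len(q),c,v[0],'yaw',np.degrees(np.arctan2(v[0][1],v[0][0]))%180)
    for x in np.arange(.49,.615,.01):
        w=q[(q[:,0]>=x)&(q[:,0]<x+.01)]
        if len(w):print(round(x,3),len(w),w[:,1].mean(),w[:,1].max(),w[:,2].max())
    # column faces z .08-.2
    m=(P[:,2]>.06)&(P[:,2]<.22)&(P[:,0]>.55)&(P[:,0]<.75)&(P[:,1]>-.13)&(P[:,1]<.02)
    w=P[m][:,:2]; r=cv2.minAreaRect(w.astype(np.float32)); print('column',len(w),r)
    m=(np.abs(P[:,2]-.013)<.004)&(P[:,0]>.48)&(P[:,0]<.72)&(P[:,1]>-.18)&(P[:,1]<.05)
    r=cv2.minAreaRect(P[m][:,:2].astype(np.float32)); print('plate',m.sum(),r)
    # obstacles
    t=np.array([.535,.209]);a=np.radians(-44);ex=np.array([np.cos(a),np.sin(a)]);ez=np.array([-ex[1],ex[0]])
    rel=P[:,:2]-t; X=rel@ex;Z=rel@ez
    m=(np.abs(X)<.15)&(np.abs(Z)<.15)&(P[:,2]>.1)
    for x0 in np.arange(-.15,.15,.03):
        print(round(x0,2),[ (round(float(P[m&(X>=x0)&(X<x0+.03)&(Z>=z0)&(Z<z0+.03)][:,2].max()),2) if (m&(X>=x0)&(X<x0+.03)&(Z>=z0)&(Z<z0+.03)).any() else 0) for z0 in np.arange(-.15,.15,.03)])
```

```text
side hook 167 [ 0.5559 -0.0777  0.2485] [0.9843 0.172  0.0388] yaw 9.914154309769062
0.49 1 -0.08878464048699442 -0.08878464048699442 0.25440181684528224
0.5 12 -0.08528284481187011 -0.08224655240184708 0.25560407342422486
0.51 18 -0.08404390306279653 -0.07984568226463906 0.2508084131139098
0.52 14 -0.08317399553115609 -0.07916811024869719 0.24661050613095575
0.53 16 -0.0816112389945724 -0.07845194039212966 0.25110934723226347
0.54 15 -0.07957615435676159 -0.07577041146063168 0.2536942235045498
0.55 12 -0.07862119084801415 -0.07529199381374418 0.25209791770392054
0.56 17 -0.07716640912874716 -0.07368459991782073 0.25333502311426204
0.57 19 -0.07566000727005101 -0.0703872624887113 0.25247715032086804
0.58 12 -0.0732655310456744 -0.07084064903663834 0.2526147624840116
0.59 13 -0.07012445682714134 -0.06668785066192318 0.2526617621915641
0.6 9 -0.06883663140166489 -0.06528874550684904 0.2510169292997106
0.61 9 -0.06517625740894917 -0.059584379994557235 0.25620299365940274
column 1245 ((0.6507454514503479, -0.05280166491866112), (0.07350774854421616, 0.034473322331905365), 66.581001281738
[... 1379 characters left out ...]
 -0.06988544423129908 -0.0621355339098254 0.25675349367357864
column 1645 ((0.6512219309806824, -0.07146363705396652), (0.03873063251376152, 0.07096202671527863), 34.939517974853516)
plate 2170 ((0.6163250207901001, -0.049424655735492706), (0.2307254672050476, 0.17860643565654755), 9.789541244506836)
-0.15 [0, 0, 0.25, 0.25, 0, 0, 0, 0.13, 0.13, 0.19]
-0.12 [0, 0, 0, 0, 0, 0, 0, 0, 0.13, 0.2]
-0.09 [0, 0, 0, 0, 0, 0, 0, 0, 0, 0.19]
-0.06 [0, 0, 0, 0, 0, 0, 0, 0, 0, 0]
-0.03 [0, 0, 0, 0, 0.19, 0.19, 0, 0, 0, 0]
0.0 [0, 0, 0, 0, 0.19, 0.19, 0, 0, 0, 0]
0.03 [0, 0, 0, 0, 0, 0, 0, 0, 0, 0]
0.06 [0, 0, 0, 0, 0, 0, 0, 0, 0, 0]
0.09 [0, 0, 0, 0, 0, 0, 0, 0, 0, 0]
0.12 [0, 0, 0, 0, 0, 0, 0, 0, 0, 0]
```

Run:
```python
from h import *
a=np.array([.17,.497]);b=np.array([.535,.209])
for n in ('side','scene'):
    C=cam(n);d=np.load(f'pics/{n}0.npy'); uv,P=cloud(C,d)
    t=(P[:,:2]-a)@(b-a)/((b-a)@(b-a)); e=np.linalg.norm(P[:,:2]-a-np.clip(t,0,1)[:,None]*(b-a),axis=1)
    m=(e<.17)&(t>.15)&(P[:,2]<.6); print(n,m.sum())
    for k in np.arange(.15,1.4,.15):
        w=P[m&(t>=k)&(t<k+.15)]; print(round(k,2), w[w[:,2].argmax()] if len(w) else None)
```

```text
side 19405
0.15 None
0.3 [0.43035477 0.49497086 0.12439369]
0.45 [0.46295301 0.45106234 0.12733571]
0.6 [0.38603189 0.2750194  0.25384438]
0.75 [0.55978507 0.38284006 0.1929882 ]
0.9 [0.53787563 0.20601596 0.18966278]
1.05 [0.57759026 0.16279949 0.00795164]
1.2 [0.66188899 0.11163359 0.01789626]
1.35 [0.67604864 0.11551371 0.01994746]
scene 16537
0.15 [0.16689162 0.36474994 0.59995824]
0.3 [0.42746613 0.48617225 0.12661939]
0.45 [0.46754091 0.43801189 0.12774662]
0.6 [0.38304086 0.26506273 0.25313037]
0.75 [0.56115829 0.38539078 0.1957999 ]
0.9 [0.53031959 0.20500227 0.19135201]
1.05 [0.64041277 0.28717091 0.02793421]
1.2 [0.66391951 0.11027791 0.01795437]
1.35 [0.66857299 0.10665366 0.02033368]
```

```bash
python3 -m creep '[{"dy":-0.06},{"dy":-0.115},{"dx":-0.154,"dy":-0.115,"dz":-0.439,"ry":2.01},{"dx":-0.154,"dy":-0.115,"dz":-0.439,"ry":2.01},{"dx":-0.154,"dy":-0.115,"dz":-0.439,"ry":2.01},{"dx":-0.154,"dy":-0.115,"dz":-0.439,"ry":2.01},{"dx":-0.154,"dy":-0.115,"dz":-0.439,"ry":2.01},{"dx":-0.154,"dy":-0.115,"dz":-0.439,"ry":2.01},{"dx":-0.154,"dy":-0.115,"dz":-0.439,"ry":2.01},{"dx":-0.154,"dy":-0.115,"dz":-0.439,"ry":2.01},{"dx":-0.154,"dy":-0.115,"dz":-0.439,"ry":2.01},{"dx":-0.154,"dy":-0.115,"dz":-0.439,"ry":2.01},{"dx":-0.154,"dy":-0.115,"dz":-0.439,"ry":2.01},{"dx":-0.154,"dy":-0.115,"dz":-0.439,"ry":2.01}]'
python3 - <<'E'
from h import *
import json
s=status.observe(); print(s['time'],s['tool_pos'],s['tool_rot'],s['qpos'])
np.save('pics/p1.npy',np.r_[s['tool_pos'],s['tool_rot']])
im,d=read_camera('wrist'); cv2.imwrite('pics/w1.png',im[:,:,::-1]);np.save('pics/w1d.npy',d)
E
```

```text
0.15 [0.16937247 0.49662231 0.24320822] [-1.57062576e+00  1.17100367e-03  1.24198295e+00] [ 1.09599522e+00  3.42561552e-01  1.52478894e+00 -1.66883705e-06
  1.27542552e+00 -1.45987143e-01]invalid input at $[0]: expected keys dx, dy, dz, rx, ry, rz, gripper
```

View pics/w1.png

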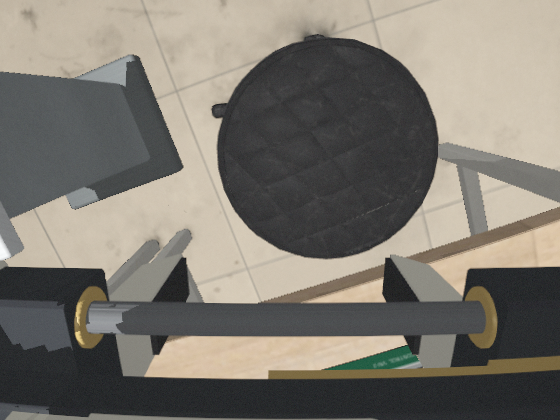

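All keys are required in every row, so the call was refused and the arm has not moved. I'm retyping it.

```bash
python3 -m creep '[{"dx":0,"dy":-0.06,"dz":0,"rx":0,"ry":0,"rz":0,"gripper":1},{"dx":0,"dy":-0.115,"dz":0,"rx":0,"ry":0,"rz":0,"gripper":1},{"dx":-0.154,"dy":-0.115,"dz":-0.439,"rx":0,"ry":2.01,"rz":0,"gripper":1},{"dx":-0.154,"dy":-0.115,"dz":-0.439,"rx":0,"ry":2.01,"rz":0,"gripper":1},{"dx":-0.154,"dy":-0.115,"dz":-0.439,"rx":0,"ry":2.01,"rz":0,"gripper":1},{"dx":-0.154,"dy":-0.115,"dz":-0.439,"rx":0,"ry":2.01,"rz":0,"gripper":1},{"dx":-0.154,"dy":-0.115,"dz":-0.439,"rx":0,"ry":2.01,"rz":0,"gripper":1},{"dx":-0.154,"dy":-0.115,"dz":-0.439,"rx":0,"ry":2.01,"rz":0,"gripper":1},{"dx":-0.154,"dy":-0.115,"dz":-0.439,"rx":0,"ry":2.01,"rz":0,"gripper":1},{"dx":-0.154,"dy":-0.115,"dz":-0.439,"rx":0,"ry":2.01,"rz":0,"gripper":1},{"dx":-0.154,"dy":-0.115,"dz":-0.439,"rx":0,"ry":2.01,"rz":0,"gripper":1},{"dx":-0.154,"dy":-0.115,"dz":-0.439,"rx":0,"ry":2.01,"rz":0,"gripper":1},{"dx":-0.154,"dy":-0.115,"dz":-0.439,"rx":0,"ry":2.01,"rz":0,"gripper":1},{"dx":-0.154,"dy":-0.115,"dz":-0.439,"rx":0,"ry":2.01,"rz":0,"gripper":1}]'
cat > shot.py <<'E'
import sys
from h import *
np.set_printoptions(precision=4,suppress=True)
t=sys.argv[1]; s=status.observe(); print(s['time'],s['tool_pos'],s['tool_rot'],s['qpos'],s['contact_force'],s['opening'])
for n in sys.argv[2:]:
    s=status.observe(); np.save(f'pics/{n}_{t}_p.npy',np.r_[s['tool_pos'],s['tool_rot']])
    im,d=read_camera(n); cv2.imwrite(f'pics/{n}_{t}.png',im[:,:,::-1]);np.save(f'pics/{n}_{t}.npy',d)
E
python3 shot.py 1 wrist
```

```text
time: 1.95
tool_pos: [0.5352, 0.2093, 0.3585]
tool_rot: [-1.571, 0.0, -0.767]
contact_force: [0.6, -1.1, 0.3]
opening: 0.0918
1.95 [0.5352 0.2093 0.3585] [-1.5712  0.0003 -0.7668] [0.2395 0.3821 1.1533 0.0001 1.6067 1.0063] [ 0.6158 -1.1183  0.3013] 0.0918219851340965
```

View pics/wrist_1.png

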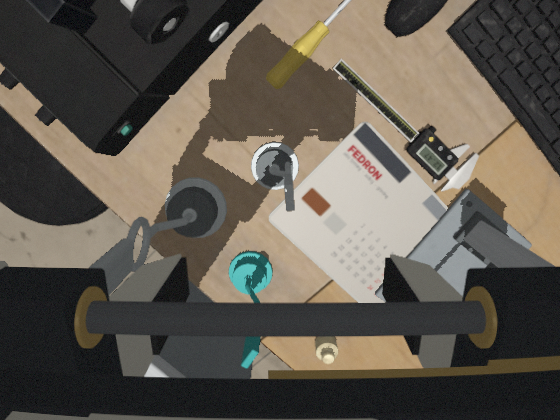

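```bash
cat > ov.py <<'E'
from h import *
def model(x,y,yaw):
    c,s=np.cos(yaw),np.sin(yaw); T=lambda p:np.array([x+c*p[0]-s*p[1],y+s*p[0]+c*p[1],p[2]])
    P={}
    a=np.linspace(0,2*np.pi,60)
    P['foot']=[T((.032*np.cos(t),.032*np.sin(t),.008)) for t in a]
    P['disc']=[T((.024*np.cos(t),.024*np.sin(t),.028)) for t in a]
    P['top']=[T((.018+i*.004,j*.012,.188)) for i,j in((-1,-1),(1,-1),(1,1),(-1,1),(-1,-1))]
    P['hole']=[T((.018,.015*np.cos(t),.115+.015*np.sin(t))) for t in a]
    return P
E
python3 - <<'E'
from ov import *
p=np.load('pics/wrist_1_p.npy');C=cam('wrist',(p[:3],p[3:]))
s=5;x0,y0,w,h=230,130,110,100
im=cv2.imread('pics/wrist_1.png')[y0:y0+h,x0:x0+w];im=cv2.resize(im,None,fx=s,fy=s,interpolation=cv2.INTER_CUBIC)
im2=im.copy()
for k,v in model(.522,.221,np.radians(-44)).items():
    q=(proj(C,np.array(v))+.5-[x0,y0])*s-.5; cv2.polylines(im2,[q.round().astype(int).reshape(-1,1,2)],False,(0,0,255),1)
cv2.imwrite('pics/ov1.png',im2);cv2.imwrite('pics/ov1r.png',im)
E
```

```text
(no output)
```

View pics/ov1.png

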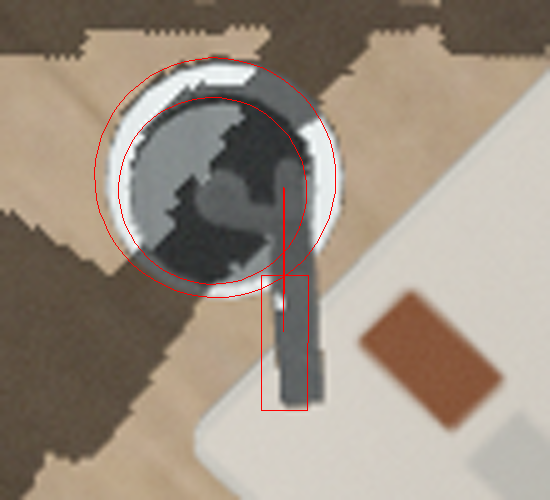

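View pics/ov1r.png

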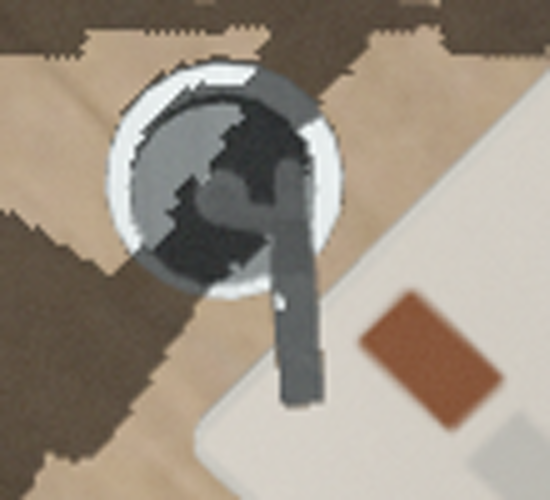

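Run:
```python
from ov import *
p=np.load('pics/wrist_1_p.npy');C=cam('wrist',(p[:3],p[3:]))
s=5;x0,y0,w,h=230,130,110,100
im=cv2.imread('pics/wrist_1.png')[y0:y0+h,x0:x0+w];im=cv2.resize(im,None,fx=s,fy=s,interpolation=cv2.INTER_CUBIC)
out=[]
for yaw in (-44,-40.5):
  im2=im.copy()
  for k,v in model(.5237,.2195,np.radians(yaw)).items():
    q=(proj(C,np.array(v))+.5-[x0,y0])*s-.5; cv2.polylines(im2,[q.round().astype(int).reshape(-1,1,2)],False,(0,0,255),1)
  out.append(im2[:,60:400])
cv2.imwrite('pics/ov2.png',np.hstack(out))
```

```text
(no output)
```

View pics/ov2.png

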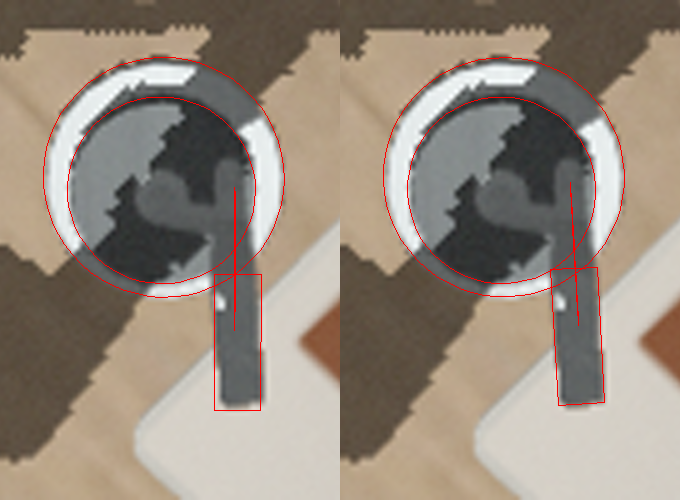

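The right overlay (yaw −40.5°, foot at 0.5237, 0.2195) matches the foot ring and the tab top, and agrees with the two-view tab at (0.5365, 0.208, 0.189). Descending to grasp.

```bash
python3 -m creep '[{"dx":0.0025,"dy":0,"dz":0,"rx":0,"ry":-0.06,"rz":0,"gripper":1},{"dx":0.0025,"dy":0.05,"dz":0,"rx":0,"ry":-0.06,"rz":0,"gripper":1},{"dx":0.0025,"dy":0.1,"dz":0,"rx":0,"ry":-0.06,"rz":0,"gripper":1},{"dx":0.0025,"dy":0.14,"dz":0,"rx":0,"ry":-0.06,"rz":0,"gripper":1},{"dx":0.0025,"dy":0.165,"dz":0,"rx":0,"ry":-0.06,"rz":0,"gripper":1},{"dx":0.0025,"dy":0.1865,"dz":0,"rx":0,"ry":-0.06,"rz":0,"gripper":1},{"dx":0.0025,"dy":0.1865,"dz":0,"rx":0,"ry":-0.06,"rz":0,"gripper":1},{"dx":0.0025,"dy":0.1865,"dz":0,"rx":0,"ry":-0.06,"rz":0,"gripper":1}]'
python3 shot.py 2 wrist side
python3 -c "
from h import *
crop('pics/side_2.png',200,190,160,170,3.5,'pics/c5.png')"
```

```text
time: 3.0
tool_pos: [0.5376, 0.2078, 0.1732]
tool_rot: [-1.57, -0.001, -0.707]
contact_force: [0.3, -0.5, 0.2]
opening: 0.092
3.0 [0.5376 0.2078 0.1732] [-1.5695 -0.0008 -0.7068] [0.2359 0.4964 1.4837 0.0001 1.16   0.9427] [ 0.2553 -0.5132  0.1793] 0.09198251366057535
```

View pics/wrist_2.png

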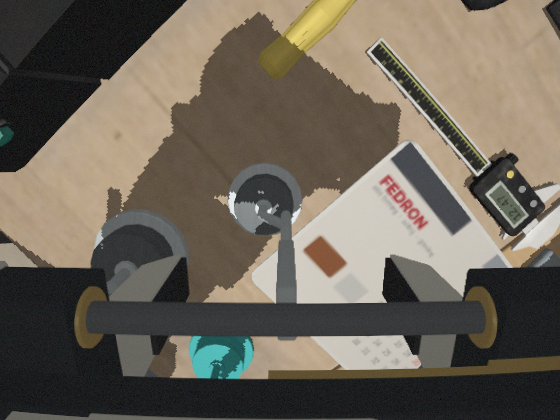

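View pics/c5.png

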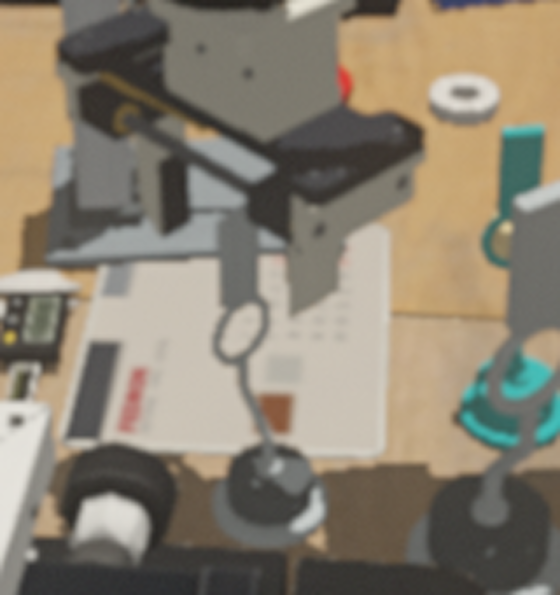

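The tab stands midway between the open pads at wrist (286,320), and the eye is clear below the fingertips in the side crop. Closing.

```bash
python3 -m creep '[{"dx":0,"dy":0,"dz":0,"rx":0,"ry":0,"rz":0,"gripper":0},{"dx":0,"dy":0,"dz":0,"rx":0,"ry":0,"rz":0,"gripper":0},{"dx":0,"dy":0,"dz":0,"rx":0,"ry":0,"rz":0,"gripper":0},{"dx":0,"dy":0,"dz":0,"rx":0,"ry":0,"rz":0,"gripper":0},{"dx":0,"dy":0,"dz":0,"rx":0,"ry":0,"rz":0,"gripper":0},{"dx":0,"dy":0,"dz":0,"rx":0,"ry":0,"rz":0,"gripper":0},{"dx":0,"dy":0,"dz":0,"rx":0,"ry":0,"rz":0,"gripper":0},{"dx":0,"dy":0,"dz":0,"rx":0,"ry":0,"rz":0,"gripper":0}]' 35
```

```text
time: 4.1
tool_pos: [0.5371, 0.2077, 0.1722]
tool_rot: [-1.571, -0.0, -0.708]
contact_force: [0.2, -0.7, 0.1]
opening: 0.0164
```

```bash
python3 -m creep '[{"dx":0,"dy":0,"dz":0,"rx":0,"ry":0,"rz":0,"gripper":0},{"dx":0,"dy":0,"dz":0,"rx":0,"ry":0,"rz":0,"gripper":0},{"dx":0,"dy":0,"dz":0,"rx":0,"ry":0,"rz":0,"gripper":0},{"dx":0,"dy":0,"dz":0,"rx":0,"ry":0,"rz":0,"gripper":0}]' 35; python3 shot.py 3 wrist side scene
python3 -c "
from h import *
crop('pics/side_3.png',200,190,160,170,3.5,'pics/c6.png')"
```

```text
time: 4.6
tool_pos: [0.537, 0.2077, 0.1721]
tool_rot: [-1.571, 0.0, -0.708]
contact_force: [0.3, 0.8, -1.8]
opening: 0.0079
4.6 [0.537  0.2077 0.1721] [-1.5708  0.0002 -0.708 ] [0.2359 0.4973 1.4854 0.0002 1.159  0.9438] [ 0.2646  0.8311 -1.8001] 0.00789216200587117
```

View pics/wrist_3.png

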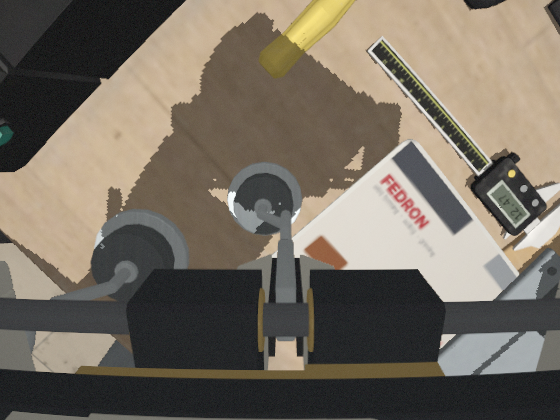

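View pics/c6.png

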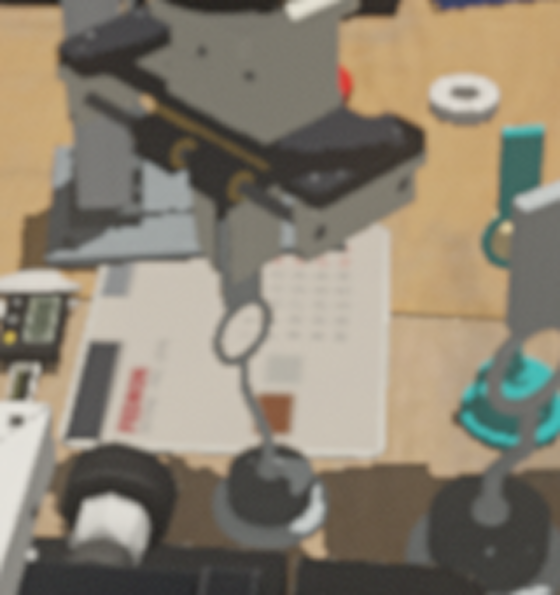

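Gripped: opening 7.9 mm matches the 8 mm tab. Lifting straight up, then weighing it.

```bash
python3 -m creep '[{"dx":0,"dy":-0.01,"dz":0,"rx":0,"ry":0,"rz":0,"gripper":0},{"dx":0,"dy":-0.03,"dz":0,"rx":0,"ry":0,"rz":0,"gripper":0},{"dx":0,"dy":-0.06,"dz":0,"rx":0,"ry":0,"rz":0,"gripper":0},{"dx":0,"dy":-0.09,"dz":0,"rx":0,"ry":0,"rz":0,"gripper":0},{"dx":0,"dy":-0.12,"dz":0,"rx":0,"ry":0,"rz":0,"gripper":0},{"dx":0,"dy":-0.14,"dz":0,"rx":0,"ry":0,"rz":0,"gripper":0},{"dx":0,"dy":-0.15,"dz":0,"rx":0,"ry":0,"rz":0,"gripper":0},{"dx":0,"dy":-0.15,"dz":0,"rx":0,"ry":0,"rz":0,"gripper":0},{"dx":0,"dy":-0.15,"dz":0,"rx":0,"ry":0,"rz":0,"gripper":0},{"dx":0,"dy":-0.15,"dz":0,"rx":0,"ry":0,"rz":0,"gripper":0}]'
cat > samp.py <<'E'
import sys
from h import *
np.set_printoptions(precision=3,suppress=True)
n=int(sys.argv[1]);F=[];T=[];J=[];Pz=[]
for i in range(n):
    s=status.observe();F.append(s['contact_force']);T.append(s['torque']);J.append(s['joint_efforts']);Pz.append(s['tool_pos']);read_camera('side')
F=np.array(F);print('t',s['time'],'F',F.mean(0),'sd',F.std(0),'T',np.mean(T,0),np.std(T,0),'pos',np.mean(Pz,0),s['tool_rot'])
print('Fz',F[:,2]);print('J',np.mean(J,0),np.std(J,0))
E
python3 samp.py 20
```

```text
time: 6.0
tool_pos: [0.5368, 0.2076, 0.3212]
tool_rot: [-1.572, 0.001, -0.708]
contact_force: [-0.8, 0.1, -4.0]
opening: 0.0076
t 6.95 F [-0.093  0.061 -4.137] sd [0.523 0.561 0.451] T [-0.151  0.061 -0.   ] [0.028 0.023 0.042] pos [0.537 0.208 0.322] [-1.571 -0.    -0.708]
Fz [-4.047 -4.328 -3.96  -4.43  -4.261 -4.074 -4.361 -3.446 -4.466 -4.166
 -3.84  -4.97  -4.695 -3.421 -3.062 -4.695 -4.356 -4.177 -3.778 -4.2  ]
J [ -0.    -50.051 -27.9     0.129   0.001  -0.001] [0.002 0.053 0.026 0.    0.004 0.   ]
```

Weight is about 4.14 N, i.e. roughly 0.42 kg with an expected hook travel of about 50 mm. Next I work out the pre-hook pose with the 9° lean, and check the path for obstacles.

```bash
cat > plan.py <<'E'
from h import *
np.set_printoptions(precision=4,suppress=True)
SEAT=np.array([.522,-.0846,.243]); YAW=np.radians(10.0); TILT=np.radians(9.0)
eb=np.array([np.cos(YAW),np.sin(YAW),0])
def Rt(tilt=TILT,yaw=YAW):
    # hanger frame: Rz(yaw) Ry(-tilt); tool x=hx, tool y=-hz, tool z=hy
    H=Ro.from_euler('z',yaw)*Ro.from_euler('y',-tilt); H=H.as_matrix()
    return np.c_[H[:,0],-H[:,2],H[:,1]]
L=.042
def target(along,up,tilt=TILT,lat=0):
    R=Rt(tilt); eye=SEAT+eb*along+np.array([0,0,up])+lat*np.array([-eb[1],eb[0],0])
    return eye-R[:,1]*L,R
def delta(s,t):
    R0=rotm(s['tool_rot']);p,R=t
    return R0.T@(p-s['tool_pos']), Ro.from_matrix(R0.T@R).as_rotvec()
def eye(s):
    R0=rotm(s['tool_rot']); e=s['tool_pos']+R0[:,1]*L; r=e-SEAT
    return np.array([r@eb, r@[-eb[1],eb[0],0], r[2]])
E
python3 - <<'E'
from plan import *
s=status.observe()
t=target(-.06,.020); print(t[0]); print(delta(s,t))
for n in ('side','scene'):
    C=cam(n);d=np.load(f'pics/{n}0.npy'); uv,P=cloud(C,d)
    m=(P[:,0]>.36)&(P[:,0]<.62)&(P[:,1]>-.25)&(P[:,1]<.17)&(P[:,2]>.05)&(P[:,2]<.3)
    for x in np.arange(.36,.62,.03):
        print(round(x,2),[round(float(w.max()),2) if len(w:=P[m&(P[:,0]>=x)&(P[:,0]<x+.03)&(P[:,1]>=y)&(P[:,1]<y+.03)][:,2]) else 0 for y in np.arange(-.25,.17,.03)])
E
```

```text
[ 0.4564 -0.0962  0.3045]
(array([ 0.1363,  0.0177, -0.2832]), array([ 0.0692, -0.8807, -0.1467]))
0.36 [0, 0, 0, 0, 0, 0, 0, 0, 0, 0, 0, 0.19, 0.19, 0, 0]
0.39 [0, 0, 0, 0, 0, 0, 0, 0, 0, 0, 0, 0, 0.19, 0, 0]
0.42 [0, 0, 0, 0, 0, 0, 0, 0, 0, 0, 0, 0, 0, 0, 0]
0.45 [0, 0, 0, 0, 0, 0, 0, 0, 0, 0, 0, 0, 0, 0, 0]
0.48 [0, 0, 0, 0, 0, 0.26, 0, 0, 0, 0, 0, 0, 0, 0, 0]
0.51 [0.25, 0.25, 0, 0, 0, 0.25, 0, 0, 0, 0, 0, 0, 0, 0, 0]
0.54 [0.09, 0.17, 0, 0, 0, 0.25, 0, 0, 0, 0, 0, 0, 0, 0, 0]
0.57 [0, 0, 0, 0, 0, 0.25, 0.25, 0, 0, 0, 0, 0, 0, 0, 0]
0.6 [0, 0, 0, 0, 0, 0.25, 0.26, 0, 0, 0, 0, 0, 0, 0, 0]
0.36 [0, 0, 0, 0, 0, 0, 0, 0, 0, 0, 0, 0.19, 0.19, 0, 0]
0.39 [0, 0, 0, 0, 0, 0, 0, 0, 0, 0, 0, 0.18, 0.19, 0, 0]
0.42 [0, 0, 0, 0, 0, 0, 0, 0, 0, 0, 0, 0, 0, 0, 0]
0.45 [0, 0, 0, 0, 0, 0, 0, 0, 0, 0, 0, 0, 0, 0, 0]
0.48 [0, 0, 0, 0, 0, 0.26, 0, 0, 0, 0, 0, 0, 0, 0, 0]
0.51 [0.25, 0.25, 0, 0, 0, 0.25, 0, 0, 0, 0, 0, 0, 0, 0, 0]
0.54 [0.09, 0.17, 0, 0, 0, 0.25, 0, 0, 0, 0, 0, 0, 0, 0, 0]
0.57 [0, 0, 0, 0, 0, 0.25, 0, 0, 0, 0, 0, 0, 0, 0, 0]
0.6 [0, 0, 0, 0, 0, 0.26, 0.26, 0, 0, 0, 0, 0, 0, 0, 0]
```

```bash
python3 -m creep '[{"dx":0.007,"dy":0,"dz":-0.014,"rx":0.004,"ry":-0.045,"rz":-0.008,"gripper":0},{"dx":0.02,"dy":0,"dz":-0.042,"rx":0.01,"ry":-0.13,"rz":-0.022,"gripper":0},{"dx":0.037,"dy":0,"dz":-0.078,"rx":0.019,"ry":-0.24,"rz":-0.04,"gripper":0},{"dx":0.054,"dy":0,"dz":-0.113,"rx":0.027,"ry":-0.352,"rz":-0.059,"gripper":0},{"dx":0.071,"dy":0,"dz":-0.149,"rx":0.036,"ry":-0.463,"rz":-0.077,"gripper":0},{"dx":0.088,"dy":0,"dz":-0.184,"rx":0.045,"ry":-0.573,"rz":-0.096,"gripper":0},{"dx":0.105,"dy":0,"dz":-0.219,"rx":0.053,"ry":-0.682,"rz":-0.114,"gripper":0},{"dx":0.122,"dy":0.006,"dz":-0.255,"rx":0.062,"ry":-0.793,"rz":-0.132,"gripper":0},{"dx":0.132,"dy":0.012,"dz":-0.275,"rx":0.067,"ry":-0.855,"rz":-0.143,"gripper":0},{"dx":0.136,"dy":0.018,"dz":-0.283,"rx":0.069,"ry":-0.881,"rz":-0.147,"gripper":0},{"dx":0.136,"dy":0.018,"dz":-0.283,"rx":0.069,"ry":-0.881,"rz":-0.147,"gripper":0},{"dx":0.136,"dy":0.018,"dz":-0.283,"rx":0.069,"ry":-0.881,"rz":-0.147,"gripper":0}]'
python3 shot.py 4 side scene wrist; python3 samp.py 15
python3 - <<'E'
from plan import *
s=status.observe();print('eye rel seat',eye(s))
crop('pics/side_4.png',190,80,180,160,4,'pics/c7.png');crop('pics/scene_4.png',240,130,130,150,4,'pics/c8.png')
E
```

```text
time: 8.5
tool_pos: [0.4565, -0.0954, 0.3046]
tool_rot: [-1.571, -0.158, 0.175]
contact_force: [1.1, -0.6, -3.7]
opening: 0.0077
8.5 [ 0.4565 -0.0954  0.3046] [-1.5711 -0.1576  0.1746] [-0.4291  0.1072  1.6727  0.0943  1.2328 -0.6292] [ 1.0509 -0.5789 -3.6941] 0.007714762342872998
t 9.35 F [-0.025 -0.215 -4.161] sd [0.43  0.462 0.524] T [-0.129  0.273 -0.   ] [0.029 0.03  0.028] pos [ 0.456 -0.096  0.304] [-1.571 -0.157  0.175]
Fz [-3.988 -3.638 -4.417 -4.22  -5.108 -4.076 -3.762 -3.3   -4.525 -4.13
 -4.847 -3.945 -3.942 -5.042 -3.48 ]
J [  0.009 -33.73  -27.532   0.569  -0.695   0.015] [0.04  0.012 0.009 0.002 0.001 0.003]
eye rel seat [-0.06    0.0003  0.0197]
```

View pics/c7.png

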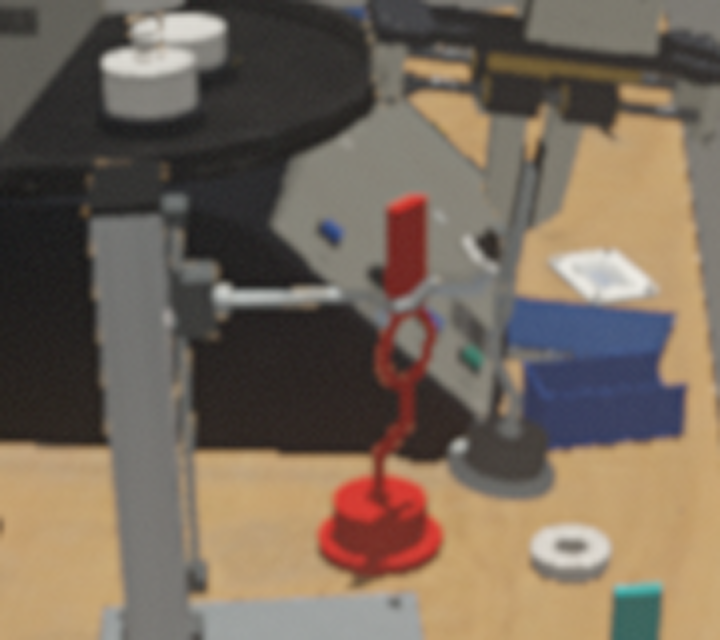

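View pics/scene_4.png

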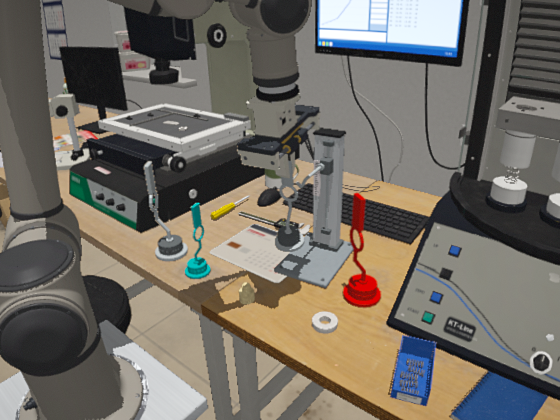

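View pics/wrist_4.png

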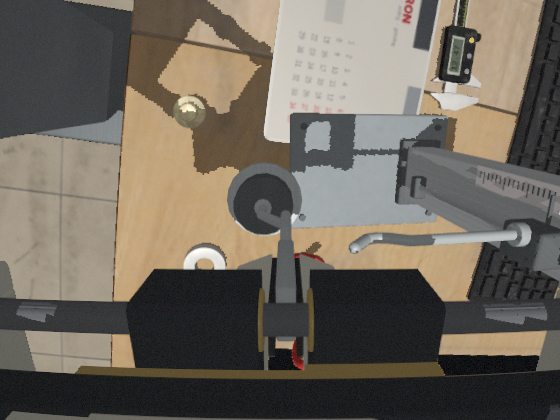

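```bash
cat > wov.py <<'E'
import sys
from plan import *
t=sys.argv[1]; p=np.load(f'pics/wrist_{t}_p.npy');C=cam('wrist',(p[:3],p[3:]));drop=float(sys.argv[2]) if len(sys.argv)>2 else 0
s=6;x0,y0,w,h=[int(a) for a in (sys.argv[3:7] if len(sys.argv)>3 else (240,190,130,90))]
im=cv2.resize(cv2.imread(f'pics/wrist_{t}.png')[y0:y0+h,x0:x0+w],None,fx=s,fy=s,interpolation=cv2.INTER_CUBIC)
v=[(-.023,.014),(0,0),(.019,.008),(.101,.008)]
lat=np.array([-eb[1],eb[0],0])
for off in(-.0035,.0035):
    q=proj(C,np.array([SEAT+eb*a+lat*off+[0,0,b-.0035-drop] for a,b in v])); q=(q+.5-[x0,y0])*s
    cv2.polylines(im,[q.round().astype(int).reshape(-1,1,2)],False,(0,0,255),1)
R0=rotm(p[3:]); e=p[:3]+R0[:,1]*L
a=np.linspace(0,2*np.pi,50)
for r in (.015,.021):
    q=proj(C,np.array([e+R0[:,1]*(.015+r*np.sin(b))+R0[:,2]*r*np.cos(b) for b in a]));q=(q+.5-[x0,y0])*s
    cv2.polylines(im,[q.round().astype(int).reshape(-1,1,2)],False,(0,255,0),1)
cv2.imwrite(f'pics/wov_{t}.png',im)
E
python3 wov.py 4
python3 - <<'E'
from plan import *
for n,b in (('side',(190,80,180,160,4)),('scene',(250,130,120,130,5))):
    C=cam(n);x0,y0,w,h,s=b
    im=cv2.resize(cv2.imread(f'pics/{n}_4.png')[y0:y0+h,x0:x0+w],None,fx=s,fy=s,interpolation=cv2.INTER_CUBIC)
    v=[(-.023,.014),(0,0),(.019,.008),(.101,.008)]
    q=proj(C,np.array([SEAT+eb*a+[0,0,z] for a,z in v]));q=(q+.5-[x0,y0])*s
    cv2.polylines(im,[q.round().astype(int).reshape(-1,1,2)],False,(0,0,255),1)
    st=np.load(f'pics/{n}_4_p.npy');R0=rotm(st[3:]);e=st[:3]+R0[:,1]*L;a=np.linspace(0,2*np.pi,50)
    q=proj(C,np.array([e+R0[:,1]*(.015+.015*np.sin(t))+R0[:,2]*.015*np.cos(t) for t in a]));q=(q+.5-[x0,y0])*s
    cv2.polylines(im,[q.round().astype(int).reshape(-1,1,2)],False,(0,255,0),1)
    cv2.imwrite(f'pics/ov4{n}.png',im)
E
```

```text
(no output)
```

View pics/wov_4.png

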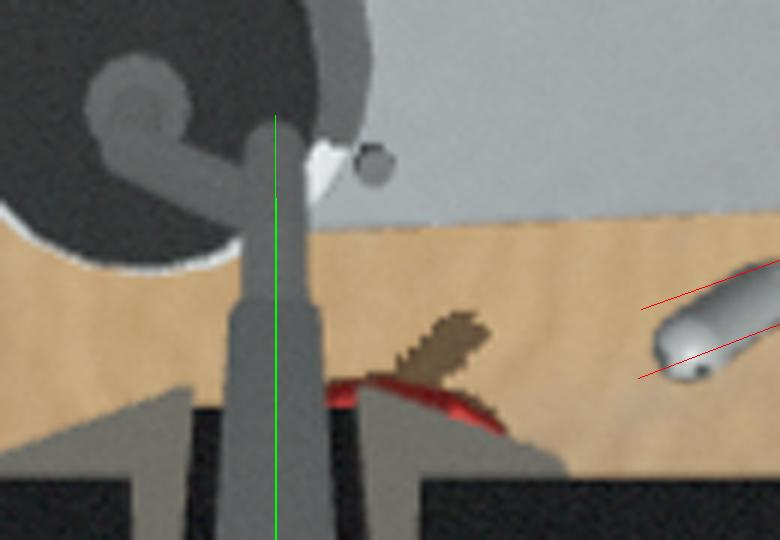

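View pics/ov4side.png

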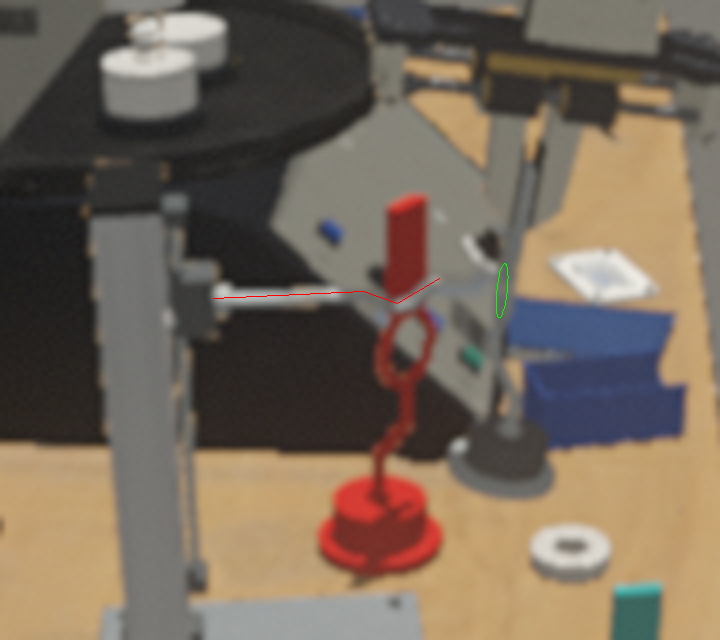

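View pics/ov4scene.png

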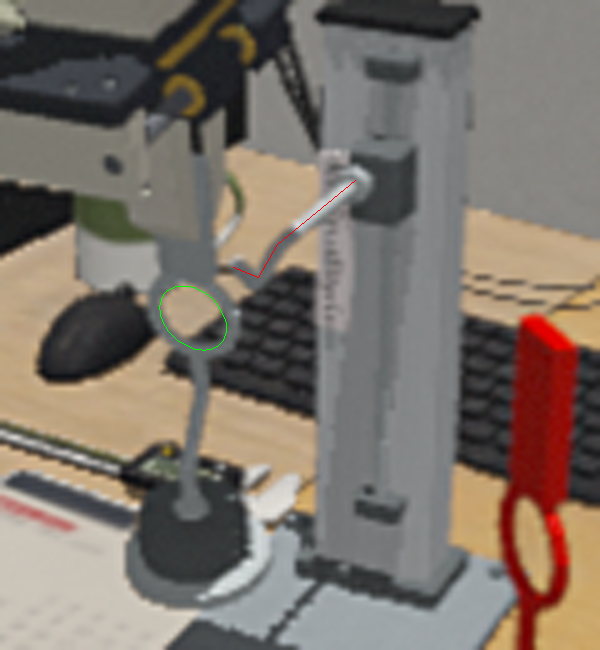

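```bash
python3 wov.py 4 0 330 205 130 70
```

```text
(no output)
```

View pics/wov_4.png

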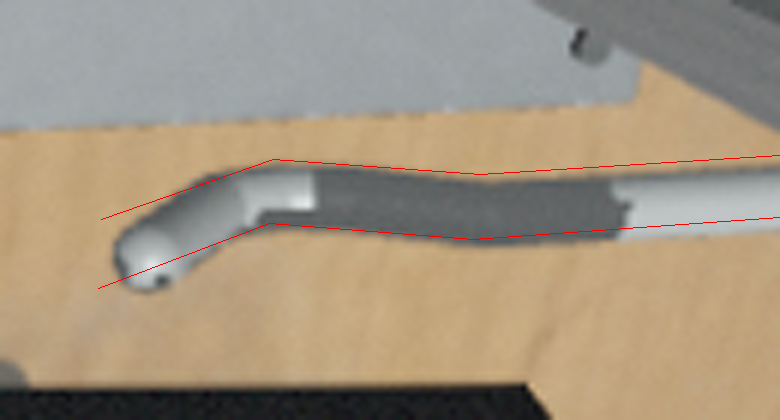

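The wrist view shows the hook tip about 2 mm nearer than modelled and about 1 mm to −y. I'm adjusting the seat to (0.5233, −0.0852) and planning the pass over the tip.

```bash
sed -i 's/SEAT=.*; YAW/SEAT=np.array([.5233,-.0852,.243]); YAW/' plan.py
python3 - <<'E'
from plan import *
s=status.observe(); print(eye(s)); print(delta(s,target(-.035,.020)));print(delta(s,target(0,.020)))
E
```

```text
[-0.0612  0.0012  0.0197]
(array([ 0.0259,  0.0038, -0.0012]), array([0.0003, 0.0003, 0.0001]))
(array([ 0.0605,  0.0093, -0.0012]), array([0.0003, 0.0003, 0.0001]))
```

```bash
python3 -m creep '[{"dx":0.008,"dy":0.001,"dz":-0.001,"rx":0,"ry":0,"rz":0,"gripper":0},{"dx":0.017,"dy":0.0025,"dz":-0.001,"rx":0,"ry":0,"rz":0,"gripper":0},{"dx":0.026,"dy":0.004,"dz":-0.001,"rx":0,"ry":0,"rz":0,"gripper":0},{"dx":0.034,"dy":0.005,"dz":-0.001,"rx":0,"ry":0,"rz":0,"gripper":0},{"dx":0.042,"dy":0.0065,"dz":-0.001,"rx":0,"ry":0,"rz":0,"gripper":0},{"dx":0.05,"dy":0.0077,"dz":-0.001,"rx":0,"ry":0,"rz":0,"gripper":0},{"dx":0.056,"dy":0.0086,"dz":-0.001,"rx":0,"ry":0,"rz":0,"gripper":0},{"dx":0.0605,"dy":0.0092,"dz":-0.001,"rx":0,"ry":0,"rz":0,"gripper":0},{"dx":0.0605,"dy":0.0092,"dz":-0.001,"rx":0,"ry":0,"rz":0,"gripper":0},{"dx":0.0605,"dy":0.0092,"dz":-0.001,"rx":0,"ry":0,"rz":0,"gripper":0}]'
python3 shot.py 5 wrist scene side; python3 samp.py 20;python3 wov.py 5 0 240 200 130 80
python3 - <<'E'
from plan import *
s=status.observe(); print(eye(s))
crop('pics/scene_5.png',260,120,110,110,5.4,'pics/c9.png');crop('pics/side_5.png',220,80,120,120,5,'pics/c10.png')
E
```

```text
time: 10.65
tool_pos: [0.5166, -0.0861, 0.3046]
tool_rot: [-1.571, -0.157, 0.175]
contact_force: [-0.5, -0.9, -3.6]
opening: 0.0079
10.65 [ 0.5166 -0.0861  0.3046] [-1.5711 -0.157   0.1749] [-0.3577  0.2166  1.5386  0.0834  1.2517 -0.5535] [-0.4832 -0.879  -3.6032] 0.007883661251881334
t 11.75 F [ 0.033 -0.034 -4.069] sd [0.397 0.458 0.405] T [-0.11   0.269  0.   ] [0.029 0.021 0.028] pos [ 0.517 -0.086  0.305] [-1.571 -0.157  0.175]
Fz [-4.    -4.977 -3.827 -4.147 -3.37  -3.591 -3.673 -4.027 -3.96  -4.346
 -4.583 -4.126 -4.026 -3.831 -4.342 -3.623 -4.944 -4.139 -4.003 -3.845]
J [ -0.001 -40.208 -27.788   0.519  -0.739   0.012] [0.005 0.022 0.003 0.    0.    0.   ]
[-0.      0.0002  0.0201]
```

View pics/wov_5.png

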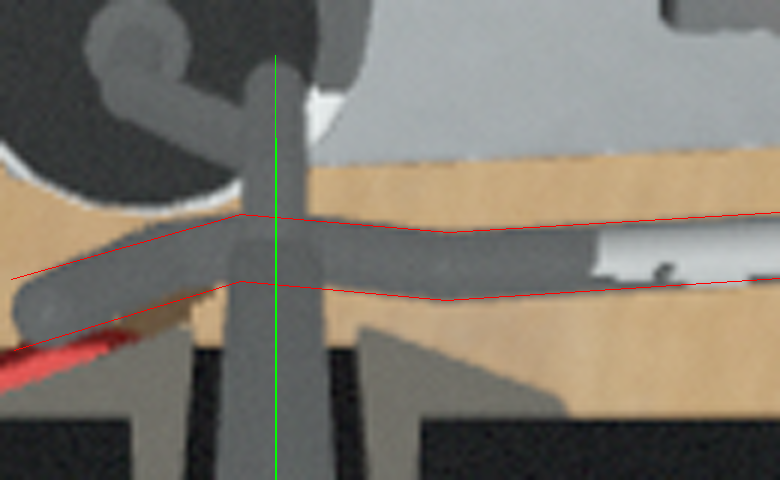

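View pics/c9.png

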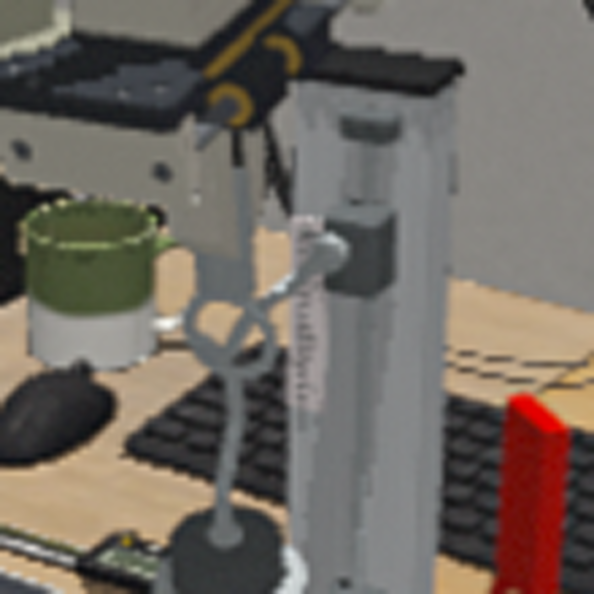

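View pics/c10.png

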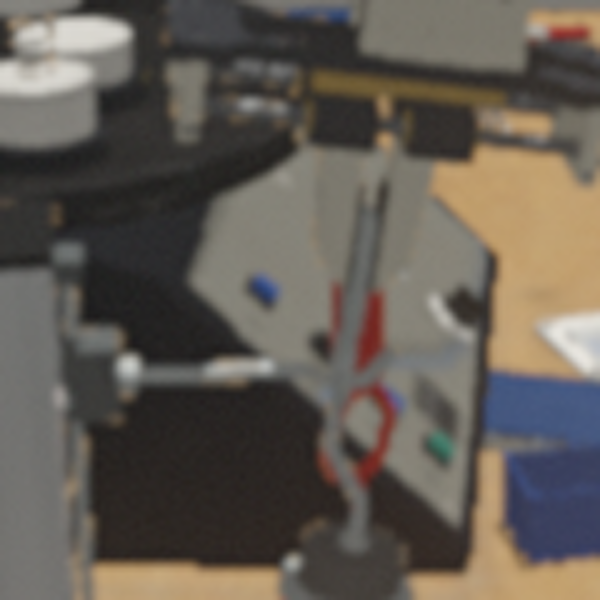

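The eye is threaded: in the scene crop the bar passes through the lower part of the hole at (240,330), and in the wrist view the tab sits over the seat. Lowering slowly.

```bash
python3 -m creep '[{"dx":-0.0003,"dy":0.002,"dz":0,"rx":0,"ry":0,"rz":0,"gripper":0},{"dx":-0.0006,"dy":0.004,"dz":0,"rx":0,"ry":0,"rz":0,"gripper":0},{"dx":-0.0009,"dy":0.006,"dz":0,"rx":0,"ry":0,"rz":0,"gripper":0},{"dx":-0.0012,"dy":0.008,"dz":0,"rx":0,"ry":0,"rz":0,"gripper":0},{"dx":-0.0016,"dy":0.01,"dz":0,"rx":0,"ry":0,"rz":0,"gripper":0},{"dx":-0.0019,"dy":0.012,"dz":0,"rx":0,"ry":0,"rz":0,"gripper":0},{"dx":-0.0022,"dy":0.014,"dz":0,"rx":0,"ry":0,"rz":0,"gripper":0},{"dx":-0.0025,"dy":0.016,"dz":0,"rx":0,"ry":0,"rz":0,"gripper":0},{"dx":-0.0027,"dy":0.017,"dz":0,"rx":0,"ry":0,"rz":0,"gripper":0},{"dx":-0.0027,"dy":0.017,"dz":0,"rx":0,"ry":0,"rz":0,"gripper":0}]'
python3 samp.py 8; python3 shot.py 6 wrist; python3 wov.py 6 0 240 200 130 80;python3 -c "
from plan import *
print(eye(status.observe()))"
```

```text
time: 13.05
tool_pos: [0.5167, -0.0861, 0.2873]
tool_rot: [-1.571, -0.157, 0.175]
contact_force: [0.5, 1.2, -4.0]
opening: 0.0078
t 13.4 F [ 0.108  0.101 -3.999] sd [0.348 0.644 0.538] T [-0.119  0.259  0.014] [0.017 0.016 0.026] pos [ 0.517 -0.086  0.287] [-1.571 -0.157  0.175]
Fz [-4.016 -2.946 -4.365 -3.782 -4.005 -3.883 -5.006 -3.987]
J [ -0.001 -40.388 -27.357   0.514  -0.739   0.012] [0.002 0.03  0.031 0.001 0.004 0.001]
13.45 [ 0.5168 -0.0861  0.2874] [-1.5712 -0.1573  0.1749] [-0.3577  0.2278  1.5714  0.0849  1.2076 -0.5574] [ 0.0698 -0.4306 -4.184 ] 0.007613015045664436
[-0.      0.0002  0.0029]
```

View pics/wov_6.png

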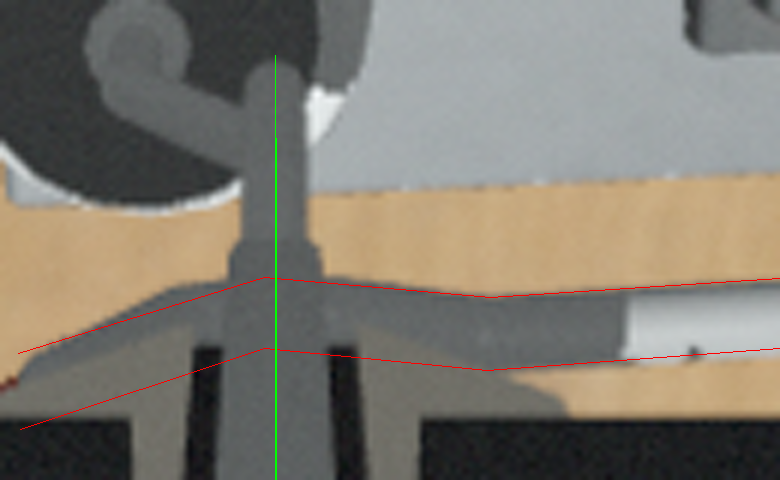

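Still unloaded, with the eye about 3 mm above the seat. Continuing at 1.5 mm per row (12 mm/s).

```bash
python3 -m creep '[{"dx":-0.0002,"dy":0.0015,"dz":0,"rx":0,"ry":0,"rz":0,"gripper":0},{"dx":-0.0005,"dy":0.003,"dz":0,"rx":0,"ry":0,"rz":0,"gripper":0},{"dx":-0.0007,"dy":0.0045,"dz":0,"rx":0,"ry":0,"rz":0,"gripper":0},{"dx":-0.0009,"dy":0.006,"dz":0,"rx":0,"ry":0,"rz":0,"gripper":0},{"dx":-0.0012,"dy":0.0075,"dz":0,"rx":0,"ry":0,"rz":0,"gripper":0},{"dx":-0.0014,"dy":0.009,"dz":0,"rx":0,"ry":0,"rz":0,"gripper":0},{"dx":-0.0016,"dy":0.0105,"dz":0,"rx":0,"ry":0,"rz":0,"gripper":0},{"dx":-0.0019,"dy":0.012,"dz":0,"rx":0,"ry":0,"rz":0,"gripper":0},{"dx":-0.0021,"dy":0.0135,"dz":0,"rx":0,"ry":0,"rz":0,"gripper":0},{"dx":-0.0024,"dy":0.015,"dz":0,"rx":0,"ry":0,"rz":0,"gripper":0},{"dx":-0.0026,"dy":0.0165,"dz":0,"rx":0,"ry":0,"rz":0,"gripper":0},{"dx":-0.0028,"dy":0.018,"dz":0,"rx":0,"ry":0,"rz":0,"gripper":0},{"dx":-0.0028,"dy":0.018,"dz":0,"rx":0,"ry":0,"rz":0,"gripper":0}]'
python3 samp.py 15; python3 shot.py 7 scene side wrist;python3 -c "
from plan import *
print(eye(status.observe()))
crop('pics/scene_7.png',260,120,110,110,5.4,'pics/c11.png');crop('pics/side_7.png',220,80,120,120,5,'pics/c12.png')"
```

```text
time: 15.12
tool_pos: [0.5168, -0.0861, 0.2691]
tool_rot: [-1.571, -0.157, 0.175]
contact_force: [0.1, 0.0, -2.4]
opening: 0.0079
t 15.825 F [-0.265 -0.234 -2.696] sd [0.412 0.474 0.529] T [-0.111  0.309 -0.004] [0.033 0.029 0.024] pos [ 0.517 -0.086  0.269] [-1.571 -0.157  0.175]
Fz [-2.386 -2.042 -2.501 -3.463 -3.189 -2.534 -3.103 -2.428 -2.398 -3.245
 -2.979 -2.373 -2.57  -3.6   -1.632]
J [  0.024 -39.94  -26.544   0.517  -0.823   0.012] [0.007 0.033 0.037 0.004 0.005 0.001]
15.875 [ 0.5168 -0.0861  0.2692] [-1.5711 -0.1572  0.1749] [-0.3576  0.2412  1.6048  0.0865  1.161  -0.5616] [-0.2062  0.2368 -3.0007] 0.007455301868778737
[ 0.      0.0002 -0.0153]
```

View pics/c11.png

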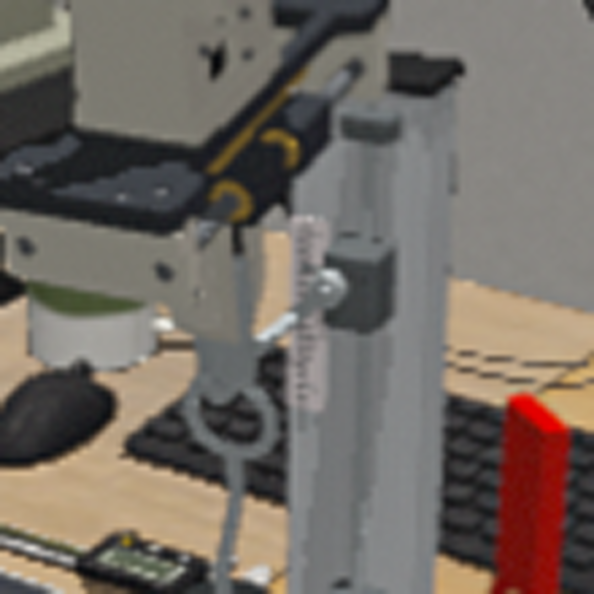

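View pics/c12.png

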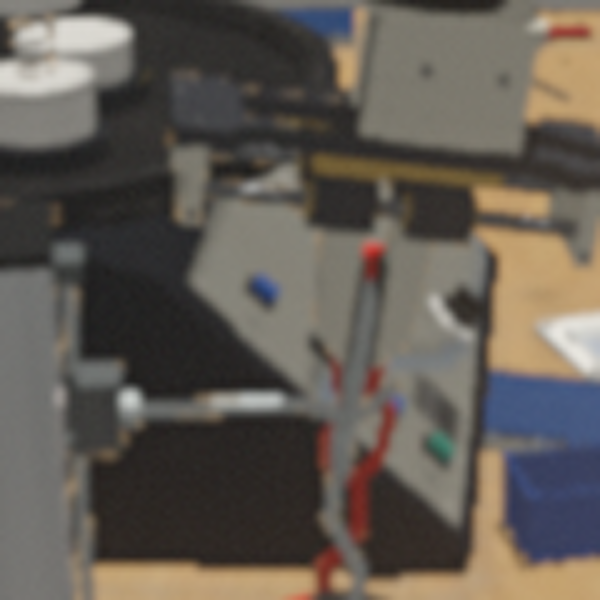

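The hook has taken load: Fz went from −4.1 to −2.7 N and the carriage has visibly dropped. Going 28 mm further.

```bash
python3 -m creep '[{"dx":-0.0002,"dy":0.0015,"dz":0,"rx":0,"ry":0,"rz":0,"gripper":0},{"dx":-0.0005,"dy":0.003,"dz":0,"rx":0,"ry":0,"rz":0,"gripper":0},{"dx":-0.0007,"dy":0.0045,"dz":0,"rx":0,"ry":0,"rz":0,"gripper":0},{"dx":-0.0009,"dy":0.006,"dz":0,"rx":0,"ry":0,"rz":0,"gripper":0},{"dx":-0.0012,"dy":0.0075,"dz":0,"rx":0,"ry":0,"rz":0,"gripper":0},{"dx":-0.0014,"dy":0.009,"dz":0,"rx":0,"ry":0,"rz":0,"gripper":0},{"dx":-0.0016,"dy":0.0105,"dz":0,"rx":0,"ry":0,"rz":0,"gripper":0},{"dx":-0.0019,"dy":0.012,"dz":0,"rx":0,"ry":0,"rz":0,"gripper":0},{"dx":-0.0021,"dy":0.0135,"dz":0,"rx":0,"ry":0,"rz":0,"gripper":0},{"dx":-0.0024,"dy":0.015,"dz":0,"rx":0,"ry":0,"rz":0,"gripper":0},{"dx":-0.0026,"dy":0.0165,"dz":0,"rx":0,"ry":0,"rz":0,"gripper":0},{"dx":-0.0028,"dy":0.018,"dz":0,"rx":0,"ry":0,"rz":0,"gripper":0},{"dx":-0.0031,"dy":0.0195,"dz":0,"rx":0,"ry":0,"rz":0,"gripper":0},{"dx":-0.0033,"dy":0.021,"dz":0,"rx":0,"ry":0,"rz":0,"gripper":0},{"dx":-0.0035,"dy":0.0225,"dz":0,"rx":0,"ry":0,"rz":0,"gripper":0},{"dx":-0.0038,"dy":0.024,"dz":0,"rx":0,"ry":0,"rz":0,"gripper":0},{"dx":-0.004,"dy":0.0255,"dz":0,"rx":0,"ry":0,"rz":0,"gripper":0},{"dx":-0.0043,"dy":0.027,"dz":0,"rx":0,"ry":0,"rz":0,"gripper":0},{"dx":-0.0044,"dy":0.028,"dz":0,"rx":0,"ry":0,"rz":0,"gripper":0},{"dx":-0.0044,"dy":0.028,"dz":0,"rx":0,"ry":0,"rz":0,"gripper":0}]'
python3 samp.py 40; python3 shot.py 8 scene side wrist;python3 -c "
from plan import *
print(eye(status.observe()))
crop('pics/scene_8.png',260,120,110,110,5.4,'pics/c13.png');crop('pics/side_8.png',220,80,120,120,5,'pics/c14.png')"
```

```text
time: 18.52
tool_pos: [0.5169, -0.0861, 0.2408]
tool_rot: [-1.571, -0.157, 0.175]
contact_force: [-1.1, 1.0, -1.0]
opening: 0.0076
t 20.475 F [-1.036 -0.099 -0.445] sd [0.43  0.561 0.504] T [-0.108  0.353 -0.001] [0.032 0.026 0.027] pos [ 0.517 -0.086  0.241] [-1.571 -0.157  0.175]
Fz [-1.05  -0.6   -0.508  0.287 -1.062  0.393 -0.458 -0.381 -0.713 -1.467
 -1.29  -0.188  0.129 -0.884  0.062 -1.139 -0.009 -0.75  -0.849 -0.225
 -0.58  -1.08   0.244 -0.08  -0.578 -0.112 -0.561  0.17  -0.999 -1.054
 -0.357  0.402 -0.634 -0.855 -0.594  0.222  0.055 -0.725 -0.259  0.26 ]
J [  0.106 -39.279 -25.095   0.53   -0.882   0.012] [0.011 0.017 0.02  0.003 0.016 0.   ]
20.525 [ 0.5169 -0.0861  0.2408] [-1.5711 -0.1573  0.1749] [-0.3576  0.2652  1.6538  0.0895  1.0884 -0.5687] [-0.4092 -0.541  -0.5586] 0.0077937546361216995
[ 0.0001  0.0002 -0.0437]
```

View pics/c13.png

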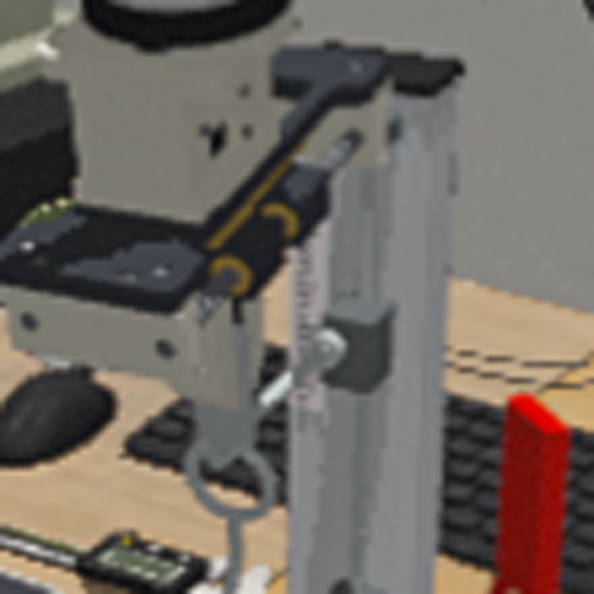

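View pics/c14.png

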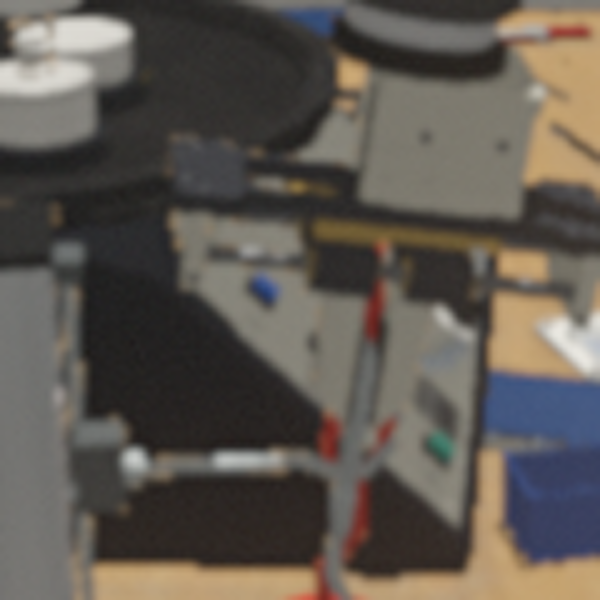

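Fz is −0.45 N, so nearly all the weight is on the hook. Fx of −1.0 N suggests the eye sits slightly up the back slope of the valley, so I'll ease it 2 mm toward the tip.

```bash
python3 -m creep '[{"dx":-0.0005,"dy":-0.0001,"dz":0,"rx":0,"ry":0,"rz":0,"gripper":0},{"dx":-0.001,"dy":-0.0002,"dz":0,"rx":0,"ry":0,"rz":0,"gripper":0},{"dx":-0.0015,"dy":-0.0002,"dz":0,"rx":0,"ry":0,"rz":0,"gripper":0},{"dx":-0.002,"dy":-0.0003,"dz":0,"rx":0,"ry":0,"rz":0,"gripper":0},{"dx":-0.002,"dy":-0.0003,"dz":0,"rx":0,"ry":0,"rz":0,"gripper":0}]'
python3 samp.py 16
```

```text
time: 21.3
tool_pos: [0.5151, -0.0865, 0.2409]
tool_rot: [-1.571, -0.158, 0.175]
contact_force: [2.9, 0.8, 0.0]
opening: 0.0074
t 22.05 F [ 3.093  0.775 -0.651] sd [0.705 0.449 0.462] T [ 0.074 -0.471  0.019] [0.019 0.032 0.029] pos [ 0.515 -0.086  0.241] [-1.571 -0.157  0.175]
Fz [ 0.02  -0.251 -0.361 -1.639 -0.971 -0.755 -0.155 -0.542 -0.732 -1.262
 -0.906 -0.614 -0.582  0.159 -1.161 -0.665]
J [ -0.748 -39.004 -23.271  -0.215   0.285   0.011] [0.02  0.016 0.052 0.013 0.033 0.001]
```

Fx is now +3.1 N. The eye is wedged in the valley and the balance point is about 0.5 mm from where I was, so I'm going back 1.5 mm.

```bash
python3 -m creep '[{"dx":0.0005,"dy":0.0001,"dz":0,"rx":0,"ry":0,"rz":0,"gripper":0},{"dx":0.001,"dy":0.0002,"dz":0,"rx":0,"ry":0,"rz":0,"gripper":0},{"dx":0.0014,"dy":0.0002,"dz":0,"rx":0,"ry":0,"rz":0,"gripper":0},{"dx":0.0014,"dy":0.0002,"dz":0,"rx":0,"ry":0,"rz":0,"gripper":0}]'
python3 samp.py 25
```

```text
time: 22.6
tool_pos: [0.5157, -0.0861, 0.2405]
tool_rot: [-1.57, -0.156, 0.175]
contact_force: [-0.4, 0.7, -0.9]
opening: 0.0075
t 23.8 F [-1.385  0.952 -0.51 ] sd [0.447 0.54  0.559] T [0.078 0.463 0.026] [0.052 0.039 0.026] pos [ 0.516 -0.086  0.241] [-1.571 -0.157  0.175]
Fz [-0.858 -0.629 -0.568 -0.733  0.316 -0.777  0.086 -0.117 -0.303 -0.221
  0.041 -0.986 -0.452 -1.736 -0.388 -0.215 -0.676 -0.565 -1.773 -0.095
 -0.793  0.813 -1.052 -0.246 -0.83 ]
J [ -0.307 -39.232 -25.508   0.349  -1.168   0.011] [0.1   0.018 0.11  0.045 0.075 0.001]
```

```bash
python3 -m creep '[{"dx":-0.0004,"dy":0.001,"dz":0.0002,"rx":0,"ry":0,"rz":0,"gripper":0},{"dx":-0.0005,"dy":0.002,"dz":0.0002,"rx":0,"ry":0,"rz":0,"gripper":0},{"dx":-0.0007,"dy":0.003,"dz":0.0002,"rx":0,"ry":0,"rz":0,"gripper":0},{"dx":-0.0008,"dy":0.004,"dz":0.0002,"rx":0,"ry":0,"rz":0,"gripper":0},{"dx":-0.001,"dy":0.005,"dz":0.0002,"rx":0,"ry":0,"rz":0,"gripper":0},{"dx":-0.001,"dy":0.0055,"dz":0.0002,"rx":0,"ry":0,"rz":0,"gripper":0},{"dx":-0.001,"dy":0.0055,"dz":0.0002,"rx":0,"ry":0,"rz":0,"gripper":0}]'
python3 samp.py 40; python3 shot.py 9 scene side wrist; python3 -c "
from plan import *
print(eye(status.observe()))
crop('pics/side_9.png',220,80,120,120,5,'pics/c15.png')"; python3 wov.py 9 0.05 240 200 130 80
```

```text
time: 24.72
tool_pos: [0.5162, -0.0861, 0.2352]
tool_rot: [-1.571, -0.157, 0.175]
contact_force: [-0.8, 0.4, 0.4]
opening: 0.0078
t 26.675 F [ 0.036 -0.409  0.041] sd [0.584 0.441 0.43 ] T [-0.167  0.13  -0.009] [0.049 0.051 0.028] pos [ 0.516 -0.086  0.235] [-1.571 -0.157  0.175]
Fz [ 0.4   -0.069  1.118  0.17   0.106 -0.359  0.194 -0.749 -0.257 -0.627
  0.46  -0.339 -0.25  -0.036  0.67   0.716  0.173  0.253  0.144 -0.018
  0.197  0.29  -0.475  0.182  0.244 -0.208  0.226  0.559 -0.215  0.085
 -0.47  -0.037 -0.373  1.119 -0.161  0.339 -0.105 -0.237 -0.74  -0.297]
J [  0.192 -39.047 -24.179   0.49   -0.489   0.012] [0.085 0.009 0.142 0.03  0.098 0.   ]
26.725 [ 0.5161 -0.0861  0.2352] [-1.5712 -0.1573  0.1749] [-0.358   0.269   1.6649  0.0903  1.0735 -0.5707] [ 0.3445 -0.8332  0.5979] 0.007975875661224895
[-0.0006  0.0004 -0.0492]
```

View pics/c15.png

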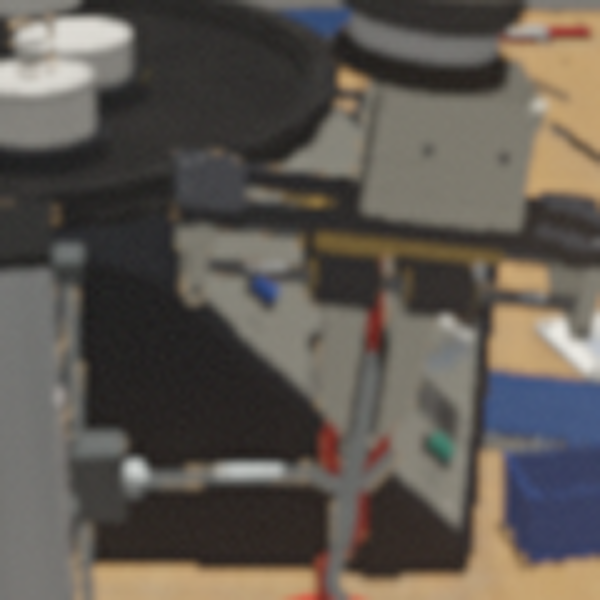

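View pics/wrist_9.png

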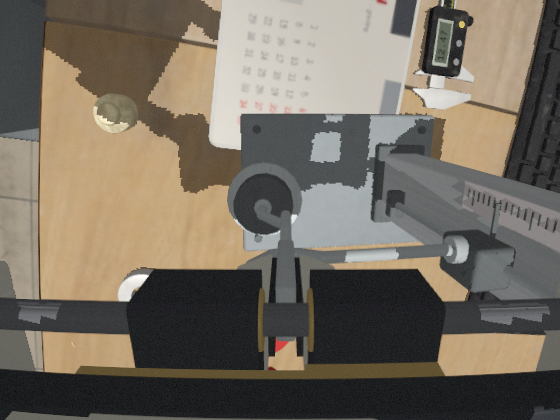

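Forces at the fingers are now about zero (Fz 0.04 N, Fx 0.04 N), and depth and force fit the 80 N/m spring line at about 50 mm. Easing the grip to 3 N and then opening a little.

```bash
python3 -m creep '[{"dx":0,"dy":0,"dz":0,"rx":0,"ry":0,"rz":0,"gripper":0},{"dx":0,"dy":0,"dz":0,"rx":0,"ry":0,"rz":0,"gripper":0},{"dx":0,"dy":0,"dz":0,"rx":0,"ry":0,"rz":0,"gripper":0},{"dx":0,"dy":0,"dz":0,"rx":0,"ry":0,"rz":0,"gripper":0}]' 3; python3 samp.py 20
```

```text
time: 27.38
tool_pos: [0.5161, -0.0859, 0.2353]
tool_rot: [-1.571, -0.157, 0.175]
contact_force: [0.6, 0.5, 0.4]
opening: 0.0079
t 28.325 F [1.031 1.176 0.17 ] sd [0.497 0.526 0.478] T [ 0.114 -0.062  0.025] [0.036 0.028 0.03 ] pos [ 0.516 -0.086  0.235] [-1.571 -0.157  0.175]
Fz [ 0.375 -0.082  0.058  0.505  0.331 -0.299  0.717  0.593  0.448 -0.627
  0.275  0.443 -0.346  1.085 -0.461 -0.257  0.909  0.233  0.096 -0.588]
J [ -0.653 -39.038 -23.978  -0.022  -0.38    0.012] [0.052 0.002 0.027 0.033 0.016 0.   ]
```

```bash
python3 -m creep '[{"dx":0,"dy":0,"dz":0,"rx":0,"ry":0,"rz":0,"gripper":0.12},{"dx":0,"dy":0,"dz":0,"rx":0,"ry":0,"rz":0,"gripper":0.12},{"dx":0,"dy":0,"dz":0,"rx":0,"ry":0,"rz":0,"gripper":0.12},{"dx":0,"dy":0,"dz":0,"rx":0,"ry":0,"rz":0,"gripper":0.12},{"dx":0,"dy":0,"dz":0,"rx":0,"ry":0,"rz":0,"gripper":0.16},{"dx":0,"dy":0,"dz":0,"rx":0,"ry":0,"rz":0,"gripper":0.16}]'; python3 samp.py 8; python3 shot.py 10 wrist side; python3 -c "
from h import *
crop('pics/wrist_10.png',200,200,180,150,4,'pics/c16.png');crop('pics/side_10.png',220,80,120,150,4,'pics/c17.png')"
```

```text
time: 29.12
tool_pos: [0.5161, -0.086, 0.2353]
tool_rot: [-1.571, -0.157, 0.175]
contact_force: [-0.6, 0.4, 0.5]
opening: 0.0147
t 29.475 F [-0.042  0.219  0.282] sd [0.559 0.387 0.401] T [-0.099  0.113 -0.015] [0.022 0.021 0.017] pos [ 0.516 -0.086  0.235] [-1.571 -0.157  0.175]
Fz [ 0.491  0.271 -0.368  1.019 -0.181  0.444  0.159  0.418]
J [ -0.001 -39.053 -24.261   0.394  -0.541   0.013] [0.002 0.    0.    0.    0.    0.   ]
29.525 [ 0.5161 -0.0861  0.2353] [-1.5712 -0.1573  0.1749] [-0.358   0.269   1.6649  0.0903  1.0735 -0.5706] [-0.062  -0.3438  0.7793] 0.014883677701566027
```

View pics/c16.png

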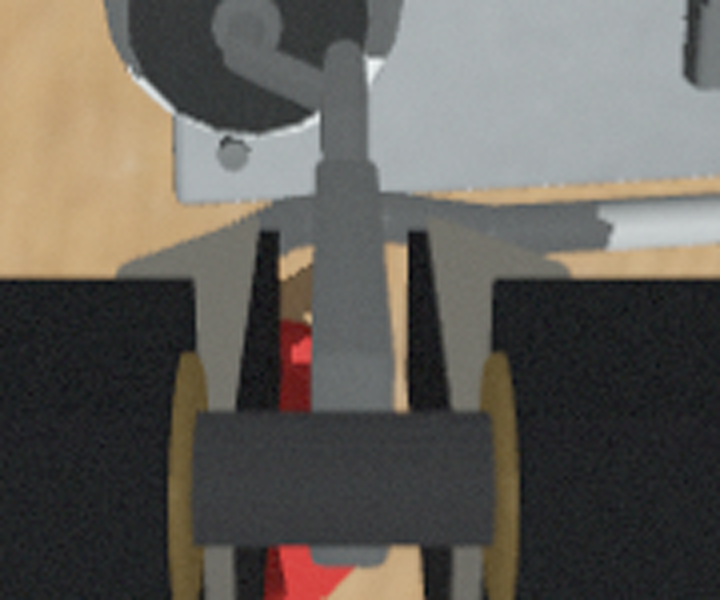

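View pics/c17.png

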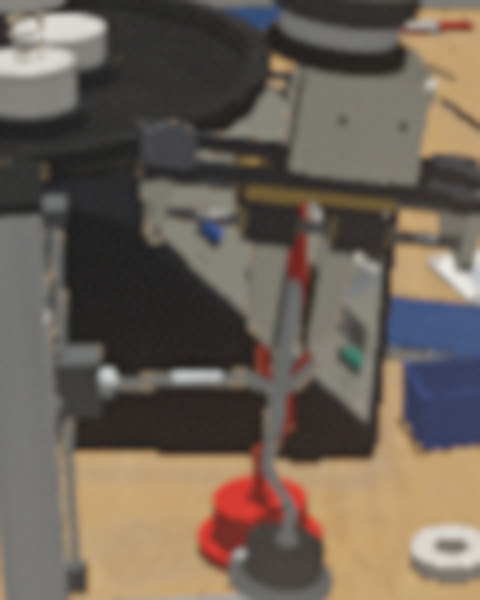

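Free: visible gaps on both sides of the tab in the wrist crop (x about 280–312 and 390–410), and the hanger holds its lean. Opening a bit more and withdrawing along the tool axis.

```bash
python3 -m creep '[{"dx":0,"dy":0,"dz":0,"rx":0,"ry":0,"rz":0,"gripper":0.27},{"dx":0,"dy":0,"dz":0,"rx":0,"ry":0,"rz":0,"gripper":0.27},{"dx":0,"dy":0,"dz":0,"rx":0,"ry":0,"rz":0,"gripper":0.27},{"dx":0,"dy":0,"dz":0,"rx":0,"ry":0,"rz":0,"gripper":0.27},{"dx":0,"dy":-0.005,"dz":0,"rx":0,"ry":0,"rz":0,"gripper":0.27},{"dx":0,"dy":-0.015,"dz":0,"rx":0,"ry":0,"rz":0,"gripper":0.27},{"dx":0,"dy":-0.025,"dz":0,"rx":0,"ry":0,"rz":0,"gripper":0.27},{"dx":0,"dy":-0.035,"dz":0,"rx":0,"ry":0,"rz":0,"gripper":0.27},{"dx":0,"dy":-0.05,"dz":0,"rx":0,"ry":0,"rz":0,"gripper":0.27},{"dx":0,"dy":-0.07,"dz":0,"rx":0,"ry":0,"rz":0,"gripper":0.27},{"dx":0,"dy":-0.09,"dz":0,"rx":0,"ry":0,"rz":0,"gripper":0.27},{"dx":0,"dy":-0.11,"dz":0,"rx":0,"ry":0,"rz":0,"gripper":0.27},{"dx":0,"dy":-0.12,"dz":0,"rx":0,"ry":0,"rz":0,"gripper":0.27},{"dx":0,"dy":-0.12,"dz":0,"rx":0,"ry":0,"rz":0,"gripper":0.27}]'; python3 shot.py 11 wrist side scene; python3 samp.py 10; python3 shot.py 12 side scene
python3 - <<'E'
from h import *
for n,b in (('side',(200,80,150,150)),('scene',(240,120,130,150))):
    x,y,w,h=b
    A=[cv2.imread(f'pics/{n}_{t}.png').astype(int) for t in (11,12)]
    print(n,'diff', (np.abs(A[0]-A[1]).max(2)[y:y+h,x:x+w]>40).sum())
    crop(f'pics/{n}_12.png',*b,4,f'pics/f_{n}.png')
E
```

```text
time: 31.38
tool_pos: [0.4977, -0.0894, 0.3545]
tool_rot: [-1.572, -0.158, 0.175]
contact_force: [-0.2, 0.6, 0.3]
opening: 0.0249
31.375 [ 0.4977 -0.0894  0.3545] [-1.5719 -0.1585  0.1749] [-0.379   0.1569  1.479   0.0839  1.3707 -0.5649] [-0.2053  0.5955  0.2524] 0.024926753838595203
t 31.975 F [ 0.153  0.138 -0.179] sd [0.806 0.437 0.341] T [-0.113  0.138 -0.009] [0.036 0.035 0.02 ] pos [ 0.497 -0.089  0.353] [-1.571 -0.157  0.175]
Fz [ 0.057 -0.896  0.14   0.129 -0.58  -0.019 -0.257 -0.194 -0.389  0.218]
J [ -0.001 -35.707 -26.884   0.432  -0.54    0.013] [0.001 0.164 0.088 0.001 0.002 0.   ]
32.025 [ 0.4976 -0.0893  0.3537] [-1.5711 -0.1571  0.1749] [-0.3789  0.1578  1.4798  0.0838  1.3706 -0.5649] [-0.1926 -0.2148 -0.2537] 0.024790186785086824
side diff 0
scene diff 2
```

View pics/f_side.png

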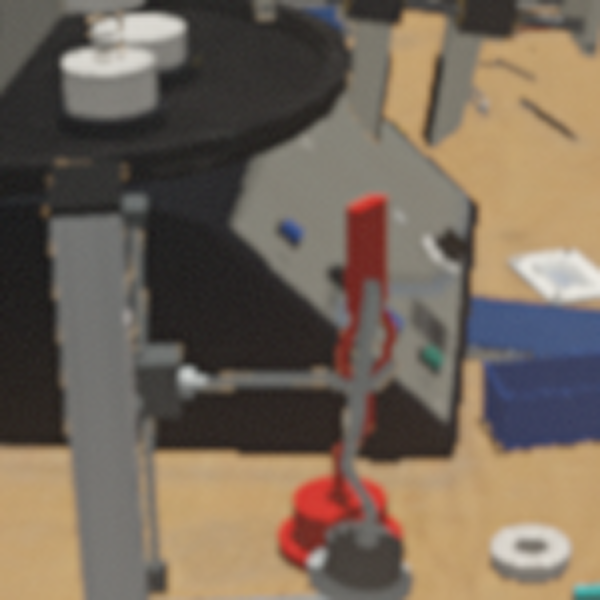

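View pics/f_scene.png

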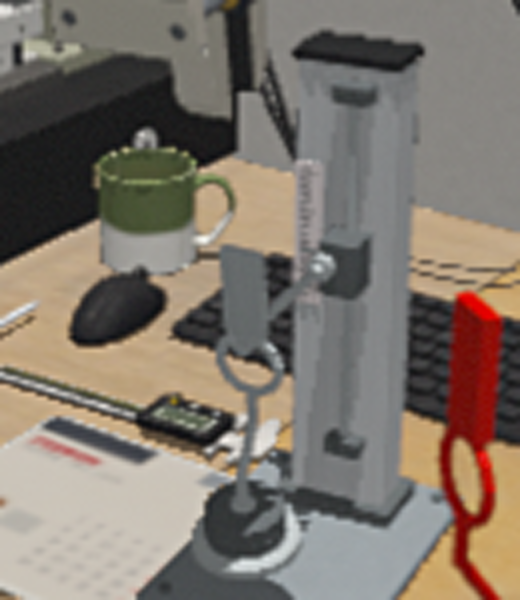

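View pics/wrist_11.png

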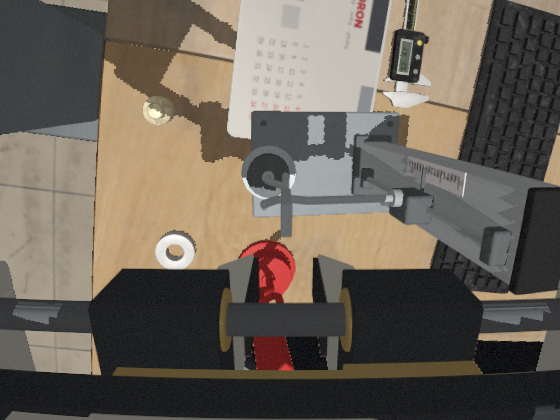

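The hanger hangs freely in the seat. Side and scene pictures 0.65 s apart show no motion, and the brass weight, ring gauge and caliper are where they were. The gripper is clear, so I'm handing in.

```bash
python3 -c "
from cell import robot; print(robot.hand_in())"
```

```text
the job is handed in; nothing more can be done
None
```

The small grey hanger is hanging free in the hook's seat, and I handed the job in at about 32 s of the 64 s allowed. No verdict was reported.

**What I did:**
- I gripped the hanger by its tab at 35 N and lifted it; it weighed about 4.1 N.
- I leaned it 9° and passed the eye over the hook's tip.
- I lowered it at 8–12 mm/s until the fingers carried about 0 N. The hook had then travelled about 50 mm.
- I eased the grip to 3 N, opened the fingers slightly, then withdrew 12 cm.

**Last checks:**
- The forces while lowering fitted the 80 N/m spring to within about 2 mm.
- Side and scene pictures taken 0.65 s apart after withdrawal showed no motion (0 and 2 pixels changed).
- The gripper is clear of everything. In the pictures the brass weight, ring gauge and caliper look unmoved; I did not measure them.

**What disagreed or went less smoothly:**
- **Refused move:** my first move call was refused because some row keys were missing; nothing moved.
- **Seat estimate:** the first wrist view put the hook about 1–2 mm from my two-camera estimate, so I corrected it.
- **Side force:** a 2 mm shift of the eye in the valley overshot and gave about 3 N sideways. I eased it back to about 0 N, but when I dropped the grip to 3 N, about 1 N sideways came back, and I released with it.
- **Not measured:** I could not read the hook's speed directly, so I only know it from the commanded speeds and the pictures.

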